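# Make up two casting kits on the ware boards

## Task

Make up the two casting kits: on the blue-ended board seat the white collar fully down on the plaster base, its lugs home in the base's pockets, and stand the dark grey beaker in the middle of the cork pad. On the yellow-ended board seat the red collar on its base in the same way, stop its mouth with the wooden bung (foot down, all the way in), and stand the amber jar in the middle of the cork pad. Leave everything upright, and do not push or tip the unfired mug.

Things in the scene. Friction and masses are not known exactly. Their poses are not given: they have to be found in the camera images.
- collar_white: White plaster mould collar, loose, 0.22 kg, stands on its lugs. Origin: on its axis, underside of lugs; z up. Heights: 2 lugs 0-8, round flange (88 mm wide) 8-26, round neck (54 wide; grip it) 26-66. Mouth: blind hole 38 wide, 18 deep, floor at 48. Lugs at x = +33, -33, each 10 (x) by 30 (y), tips 6 by 25; dark lines on the flange show them. Half-turn symmetric.
- collar_red: Brick-red mould collar, loose, 0.22 kg, stands on its lugs. Origin: on its axis, underside of lugs; z up. Heights: 2 lugs 0-8, round flange (88 mm wide) 8-26, round neck (54 wide; grip it) 26-66. Mouth: blind hole 38 wide, 18 deep, floor at 48. Lugs at x = +33, -33, each 10 (x) by 30 (y), tips 6 by 25; dark lines on the flange show them. Half-turn symmetric.
- bung: Plain pale wooden bung, loose, about 30 g, standing on its narrow end: 30 mm in diameter, 54 mm high, the lowest 12 mm tapering to 24 mm. Origin: centre of its foot; z up. Seated in a collar's mouth it stands on the mouth's floor and 36 mm of it stands out. Grip it near its top so that the fingers clear the collar's rim.
- beaker_grey: Dark grey (nearly black) fired beaker, loose, about 0.13 kg, standing mouth up: round, 52 mm across at the rim, a little narrower below, 75 mm high. Origin: centre of its foot. (An orange-brown beaker of the same shape also stands about; it is not wanted.)
- jar_amber: Amber-brown glass glaze jar with a black cap, closed, loose, about 0.18 kg: round, 54 mm across, 80 mm high. Origin: centre of its foot. (A green jar with a white cap also stands about; it is not wanted.)
- base_blue: White plaster base, fixed on the ware board with blue ends (120 x 270 mm, top 18 above table): block 104 (x) x 80 (y) x 32 high. Origin: centre of underside. Two dark-floored pockets in its top, 10 deep, at x = +33, -33, each 15 (x) by 35 (y), take a collar's lugs; a seated collar's origin is 24 mm above this one. Half-turn symmetric. Cork pad about 130 mm off, same board.
- base_yellow: White plaster base, fixed on the ware board with yellow ends (120 x 270 mm, top 18 above table): block 104 (x) x 80 (y) x 32 high. Origin: centre of underside. Two dark-floored pockets in its top, 10 deep, at x = +33, -33, each 15 (x) by 35 (y), take a collar's lugs; a seated collar's origin is 24 mm above this one. Half-turn symmetric. Cork pad about 130 mm off, same board.
- pad_blue: Round cork pad, fixed, 80 mm across and 4 mm thick, lying on the ware board with blue painted ends (board top 18 mm above the table), with a small dark dot in the middle. Origin: centre of its underside, so its top is at 4 mm.
- pad_yellow: Round cork pad, fixed, 80 mm across and 4 mm thick, lying on the ware board with yellow painted ends (board top 18 mm above the table), with a small dark dot in the middle. Origin: centre of its underside, so its top is at 4 mm.
- mug: Grey-beige unfired mug, loose and fragile, standing among the stock: 70 mm across, 85 mm high, with a handle on its +y side. Origin: centre of its foot. Leave it alone.
Things that resemble listed ones, but are neither listed nor needed, are in the scene too. Several things have the shape of the bung; the one meant has the colours described above. What is shaped like the collar_red but turquoise is not meant.

How it is judged:
At the end, for the whole second after the job is handed in: Collars on their own bases: axes within 6 mm, height within 3 mm of home, lug line within 0.12 rad. Bung in red collar: within 10 mm of axis, 3 mm of fully in. Grey beaker on blue board's pad, amber jar on yellow's: within 15 mm of centre, 3 mm of its top. All upright (0.1 rad), at rest (horizontal distance between collar_white and base_blue below 0.006 m and z of collar_white in the frame of base_blue between 0.021 and 0.027 m and angle between each of collar_white, collar_red, bung, beaker_grey, jar_amber's own z axis and vertical below 0.1 rad and linear speed of each of collar_white, collar_red, bung, beaker_grey, jar_amber below 0.02 m/s and angular speed of each of collar_white, collar_red, bung, beaker_grey, jar_amber below 0.2 rad/s and angle between the x axis of collar_white and the x axis of base_blue, either way round below 0.12 rad and horizontal distance between collar_red and base_yellow below 0.006 m and z of collar_red in the frame of base_yellow between 0.021 and 0.027 m and angle between the x axis of collar_red and the x axis of base_yellow, either way round below 0.12 rad and horizontal distance between bung and collar_red below 0.01 m and z of bung in the frame of collar_red between 0.045 and 0.051 m and horizontal distance between beaker_grey and pad_blue below 0.015 m and z of beaker_grey in the frame of pad_blue between 0.001 and 0.007 m and horizontal distance between jar_amber and pad_yellow below 0.015 m and z of jar_amber in the frame of pad_yellow between 0.001 and 0.007 m); the robot touches nothing.
It fails at once if the unfired mug is pushed more than 20 mm or tipped more than 0.35 rad (distance of mug from where it was at the start of the episode above 0.02 m or angle between mug's own z axis and vertical above 0.35 rad).
It also fails if it takes over 136 s, if anything falls off the work surface, if the arm or the gripper's body presses on something with over 40 N, if the wrist force passes 120 N, or if a joint passes its speed limit or range.

## Robot

A 6-joint arm with a two-finger parallel gripper is mounted at the origin on the work surface. World frame = base frame: x ahead of the robot, y to its left, z up, the work surface at z = 0. Lengths are in m, angles in rad, forces in N, time in s.
With the tool pointing down it reaches from about 0.275 to 0.85 m from the base axis. Payload 19 kg.
Tool frame: the origin (TCP) lies midway between the tips of the shut fingers; the grasp point (between the pads) lies 19 mm behind it; z points along the fingers, y is the line along which they close (so a half turn about z gives the same grasp; the last joint's range is limited). The gripper opens to 85 mm and grips with 20 to 120 N. Pads are 22 mm wide; open, the fingers measure 114 mm over their backs; the gripper's body (76 mm by 85 mm) begins 54 mm behind the grasp point. The pads swing forward as they close: fully open they stand 13 mm farther back than shut.
Start: joints at [-1.42, 0.15, 1.437, -0, 1.554, -0.134], TCP at [0.162, -0.552, 0.231] pointing down, gripper open.
Joint ranges: [-2.8, 2.8], [-0.68, 2.1], [0.12, 2.68], [-1.39, 4.53], [0.16, 2.79], [-2.81, 2.81]. Speed limits (rad/s): [1.89, 1.89, 2.22, 3.01, 3.01, 3.01].

## Interface

Orientations are given as a unit quaternion [w, x, y, z].
In Python, from bench import manip gives the robot as it stands.
- The arm moves only by the tool drive_tool, never from a script. Its argument "increments" is a list of rows, each a list of 5 numbers: the finger opening in cm, from 0 to 8.54, then the shift along the tool's x, y, z in cm, then the turn about the tool's z in degrees. A call has 1 to 12 rows; each row shifts and turns the commanded pose from where the row before left it, along the tool's axes as they then stand; what a row does not reach is not made up. A row lasts 1/12 s, in which the tool goes at most 41.7 mm and 7.16 degrees, less where a joint would pass 70% of its speed; a pose out of reach is approached as far as the arm can. A call is refused whole if a number of a shift passes 4.17 or a number of a turn 7.16, either way. A call with a gripper value outside its range is refused whole. The fingers move at their own pace and stop on an object; the grip force is fixed at half the most. Time passes only in rows, so rows that do not move let the fingers close. It gives the time, the measured TCP pose, the force, the opening and the grip force at its end, in the units of the state.
- manip.get_obs(): the state, without advancing time (a new reading comes with each control period).
- manip.read_camera(name): name is "scene" or "top" or "wrist"; returns a dict with "color" (384x512x3 uint8, red, green, blue), "z_map" (384x512 float32, m along the optical axis (not along the pixel's ray), 0 where there is no reading), "fx", "fy", "cx", "cy" (pixels), "view" (4x4, takes a point from world to camera coordinates); the wrist camera has in their place "hand_eye" (4x4, takes a point from camera to tool coordinates, whose origin is the TCP and whose axes are the flange's). Camera axes: x right, y up, looking along -z (the intrinsics and any distortion apply to the point x, -y, -z); pixel columns grow to the right and rows downward; lengths in m; the calibration is good to about 2 mm. A picture is of the moment at which its call begins: read the wrist's pose just before it.
- manip.finish_job(): hands the job in; it is judged then, once.
The state is a dict: "clock": time; "joint_positions": joint angles; "joint_vel": joint speeds; "effort": joint torques, N m; "position": TCP position; "tool_rot": TCP orientation; "force": force on the tool from outside, world axes, zero at the start; "wrist_torque": the same for the moment, N m; "grip_width": finger opening in m; "grip_force": force on a finger pad.
Only numpy, scipy, OpenCV 4.12 (cv2) and the standard library are available. Lean on these libraries where they do the work, as an engineer would, in place of code of your own. Each camera call takes 0.05 s, during which the arm holds its last target. There are 200 camera calls.

## Working session

There is one attempt and no reset: what is moved stays moved. The work goes in short steps, Python scripts to look and compute and a tool call to move; the robot and the scene stay as the last step left them, time stands still between calls to the robot, and variables do not carry over. Pictures are saved under pics/ and viewed, at most 14 in all, crops included, and the job is handed in when it is done.

Besides the shell and the picture viewer there is one more tool, called after "Call:" as name(argument=value, ...) on one line, values as JSON. drive_tool: Moves the arm, as the interface text tells. Its arguments: {"type":"object","properties":{"increments":{"type":"array"}},"required":["increments"]}

```bash
ls; mkdir -p pics; cat > h.py <<'E'
import numpy as np, cv2
from bench import manip
def save(n,im,s=1):
    cv2.imwrite('pics/'+n,cv2.cvtColor(cv2.resize(im,None,fx=s,fy=s),cv2.COLOR_RGB2BGR))
def cam(name):
    o=manip.get_obs(); c=manip.read_camera(name)
    if name=='wrist':
        w,x,y,z=o['tool_rot']
        from scipy.spatial.transform import Rotation as R
        T=np.eye(4);T[:3,:3]=R.from_quat([x,y,z,w]).as_matrix();T[:3,3]=o['position']
        c['c2w']=T@c['hand_eye']
    else: c['c2w']=np.linalg.inv(c['view'])
    return c
def ray(c,u,v,z):
    "pixel -> world point on plane z"
    d=np.array([(u-c['cx'])/c['fx'],-(v-c['cy'])/c['fy'],-1]); d=c['c2w'][:3,:3]@d; o=c['c2w'][:3,3]
    return o+d*(z-o[2])/d[2]
def cloud(c):
    "world xyz per pixel from depth"
    v,u=np.mgrid[:384,:512]; Z=c['z_map']
    p=np.stack([(u-c['cx'])/c['fx']*Z,-(v-c['cy'])/c['fy']*Z,-Z],-1)
    return p@c['c2w'][:3,:3].T+c['c2w'][:3,3]
E
python3 - <<'E'
from h import *
for n in ['top','scene']:
    c=cam(n); save(n+'0.png',c['color'],1.5); np.savez(n+'0.npz',**{k:v for k,v in c.items()})
    print(n,list(c.keys()),c['fx'],c['c2w'].round(3).tolist())
c=cam('wrist');print(c.keys(),c['hand_eye'].round(3).tolist(),c['fx'])
print(manip.get_obs())
E
```

```text
pics
top ['color', 'z_map', 'fx', 'fy', 'cx', 'cy', 'view', 'c2w'] 372.89374915202154 [[-0.005, 0.986, -0.169, 0.294], [-0.999, -0.01, -0.031, -0.019], [-0.033, 0.169, 0.985, 1.146], [0.0, 0.0, 0.0, 1.0]]
scene ['color', 'z_map', 'fx', 'fy', 'cx', 'cy', 'view', 'c2w'] 400.2301103844965 [[-0.198, -0.514, 0.835, 1.312], [0.98, -0.115, 0.162, 0.172], [0.013, 0.85, 0.526, 0.584], [0.0, 0.0, 0.0, 1.0]]
dict_keys(['color', 'z_map', 'fx', 'fy', 'cx', 'cy', 'hand_eye', 'c2w']) [[-0.001, 0.956, 0.292, 0.075], [1.0, 0.001, -0.0, 0.001], [-0.001, 0.292, -0.956, -0.143], [0.0, 0.0, 0.0, 1.0]] 275.60123491573563
{'clock': 0.15, 'joint_positions': array([-1.41999604e+00,  1.50895164e-01,  1.43786050e+00, -5.64035761e-06,
        1.55380472e+00, -1.34026992e-01]), 'joint_vel': array([ 6.65963788e-04, -1.82217616e-03, -1.62356138e-03,  3.38564369e-05,
        2.54629630e-04, -7.89260306e-04]), 'effort': array([ 3.77200093e-03, -7.13382697e+01, -5.71043372e+01, -1.55987723e-04,
        7.17908086e-03,  5.76873640e-05]), 'position': array([ 0.16150606, -0.55165622,  0.23081209]), 'tool_rot': array([-4.83829339e-04,  9.89876183e-01,  1.41932761e-01, -6.87764754e-06]), 'force': array([ 0.08838564, -1.16936593,  0.62979319]), 'wrist_torque': array([ 0.01332752,  0.01155724, -0.01222934]), 'grip_force': 0.0, 'grip_width': 0.08535254824900178}
```

View pics/top0.png

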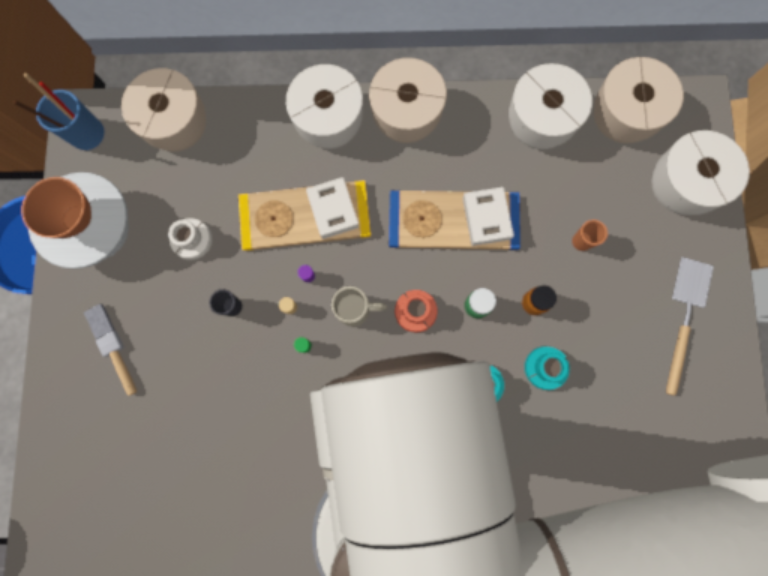

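View pics/scene0.png

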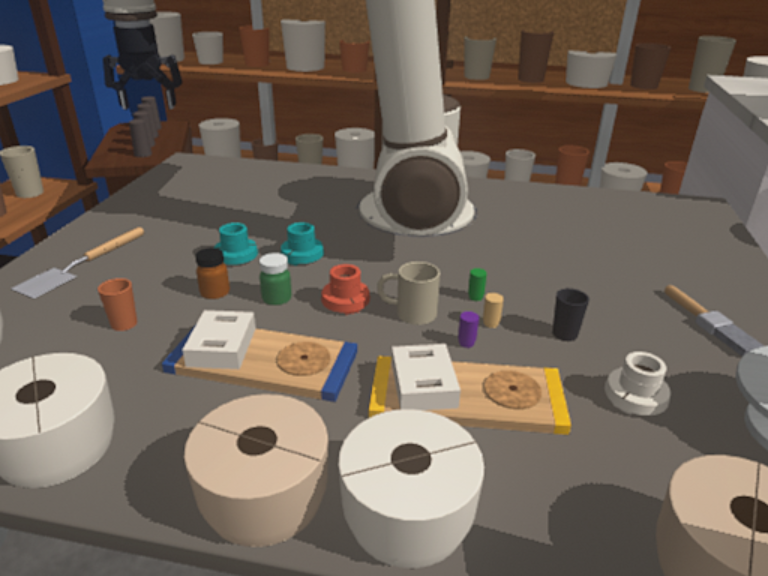

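Top view (1.5x pixels): white collar (190,238), red collar (416,311), amber jar with black cap (541,299), dark beaker (226,302), pale bung (287,305), mug (350,305) with its handle to the right. Bases are at (332,207) yellow and (488,215) blue; pads at (274,218) yellow and (422,219) blue.

Look-alikes:
- **Collars:** turquoise collars (547,368) and (490,384).
- **Jar:** green jar with white cap (481,303).
- **Beaker:** orange beaker (590,236).
- **Bung:** purple (307,273) and green (302,345).

My choices follow the described colours.

```bash
cat > m.py <<'E'
from h import *
c=dict(np.load('top0.npz')); P=cloud(c); I=c['color']
seeds={'white':(190,238,.066,.030),'red':(416,311,.066,.030),'turq':(547,368,.066,.03),'turq2':(492,384,.066,.03),'amber':(541,299,.080,.03),'grey':(226,302,.075,.032),'bung':(287,305,.054,.02),'mug':(350,305,.085,.042),'purple':(307,273,.054,.02),'green':(302,345,.054,.02),'gjar':(481,303,.08,.03),'baseY':(332,207,.050,.07),'baseB':(488,215,.050,.07),'padY':(274,218,.022,.05),'padB':(422,219,.022,.05)}
for n,(u,v,h,r) in seeds.items():
    g=ray(c,u/1.5,v/1.5,h)
    m=(np.hypot(P[...,0]-g[0],P[...,1]-g[1])<r)&(abs(P[...,2]-h)<.007)
    vv,uu=np.nonzero(m)
    if len(uu)<5: print(n,'few',len(uu),g.round(3));continue
    pts=np.array([ray(c,a,b,h)[:2] for a,b in zip(uu,vv)],np.float32)
    (x,y),R=cv2.minEnclosingCircle(pts); rr=cv2.minAreaRect(pts*1000)
    print(n,'n',len(uu),'z',P[m][:,2].mean().round(4),'circ',round(x,4),round(y,4),round(R*1000,1),'rect',np.round(rr[0],1),np.round(rr[1],1),round(rr[2],1),'reach',round(float(np.hypot(x,y)),3))
for n in ['baseY','baseB']:
    u,v,h,r=seeds[n];g=ray(c,u/1.5,v/1.5,h);gray=I.mean(2)
    m=(np.hypot(P[...,0]-g[0],P[...,1]-g[1])<.048)&(gray<125)&(P[...,2]>.03)
    k,l,s,ce=cv2.connectedComponentsWithStats(m.astype(np.uint8))
    big=[i for i in range(1,k) if s[i,4]>15]; q=[ray(c,*ce[i],.04) for i in big]
    print(n,[s[i,4] for i in big],np.round(q,4).tolist())
    if len(q)==2: d=q[0]-q[1];print('mid',(q[0]+q[1])[:2]/2,'sep',np.hypot(*d[:2]),'yaw',np.arctan2(d[1],d[0]))
x,y=[int(t) for t in (180,175)]
E
python3 m.py
python3 - <<'E'
from h import *
c=dict(np.load('top0.npz'));cv2.imwrite('pics/crop0.png',cv2.cvtColor(cv2.resize(c['color'][145:260,110:390],None,fx=2.8,fy=2.8,interpolation=cv2.INTER_CUBIC),cv2.COLOR_RGB2BGR))
E
```

```text
white n 63 z 0.0659 circ 0.5866 0.4012 23.9 rect [583.2 396.6] [26.6 47.3] 52.9 reach 0.711
red n 106 z 0.0659 circ 0.4343 -0.0608 26.6 rect [432.6 -60.5] [52.4 44. ] 89.5 reach 0.439
turq n 106 z 0.0657 circ 0.3197 -0.3165 26.9 rect [ 320.2 -313.7] [45.  50.6] 89.7 reach 0.45
turq2 n 44 z 0.066 circ 0.2899 -0.204 20.0 rect [ 290.5 -208.5] [39.7 12.4] 8.2 reach 0.354
amber n 224 z 0.0801 circ 0.452 -0.3027 24.8 rect [ 451.7 -303.4] [45.4 44.1] 87.1 reach 0.544
grey n 68 z 0.0744 circ 0.4492 0.3173 25.6 rect [448.  316.1] [47.2 49.5] 65.5 reach 0.55
bung n 80 z 0.0541 circ 0.4456 0.1966 15.1 rect [445.4 195.7] [27.2 27. ] 89.5 reach 0.487
mug n 110 z 0.0846 circ 0.4404 0.0683 35.0 rect [440.1  68. ] [66.5 66.8] 89.5 reach 0.446
purple n 73 z 0.0539 circ 0.5108 0.1605 15.1 rect [509.3 160.1] [26.2 27.5] 44.7 reach 0.535
green n 82 z 0.0542 circ 0.3663 0.1649 15.1 rect [366.7 164.3] [29.3 26.5] 1.2 reach 0.402
gjar n 216 z 0.0802 circ 0.4463 -0.1866 24.3 rect [ 445.7 -186.3] [44.2 45.5] 44.0 reach 0.484
baseY n 787 z 0.05 circ 0.648 0.1073 65.7 rect [647.5 108.8] [107.1  79.4] 17.9 reach 0.657
baseB n 825 z 0.0499 circ 0.6245 -0.2091 64.6 rect [ 625.6 -208.2] [105.3  82.1] 8.7 reach 0.659
padY n 739 z 0.0211 circ 0.6311 0.2302 50.7 rect [629.6 229.6] [97.2 98.2] 46.4 reach 0.672
padB n 749 z 0.021 circ 0.6243 -0.078 50.1 rect [625.1 -79.2] [96.5 96.8] 89.3 reach 0.629
baseY [np.int32(26), np.int32(25)] [[0.6821, 0.1204, 0.04], [0.6191, 0.1, 0.04]]
mid [0.65060475 0.11020852] sep 0.06629954165681776 yaw 0.3138503185095091
baseB [np.int32(24), np.int32(25)] [[0.661, -0.2064, 0.04], [0.5949, -0.2151, 0.04]]
mid [ 0.62796957 -0.21078638] sep 0.06661118920083273 yaw 0.1306379851341522
```

View pics/crop0.png

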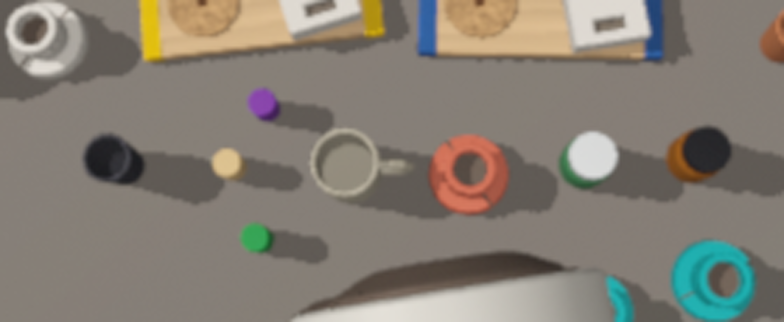

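Crop confirms the choices: the pale wooden bung (227,163), the dark beaker (112,160), the red collar (469,174), and the black-capped amber jar (700,155). The sizes and heights match the descriptions, so I start with the amber jar.

```bash
cat > go.py <<'E'
from h import *
import sys
# go.py x y z psi_deg : turn (deg), then shift cm in the turned tool axes
o=manip.get_obs(); w,x,y,z=o['tool_rot']; from scipy.spatial.transform import Rotation as R
M=R.from_quat([x,y,z,w]).as_matrix(); psi=np.degrees(np.arctan2(M[1,0],M[0,0]))
print('clock',round(o['clock'],2),'pos',o['position'].round(4),'psi',psi.round(2),'tilt',np.degrees(np.arccos(-M[2,2])).round(2),'j',o['joint_positions'].round(2),'F',o['force'].round(1),'w',round(o['grip_width'],4))
a=list(map(float,sys.argv[1:]))
for i in range(0,len(a),4):
    t=a[i:i+4]; d=np.array(t[:3])-o['position']; q=np.radians(t[3])
    print('turn',round(psi-t[3],2),'shift',np.round(100*np.array([d[0]*np.cos(q)+d[1]*np.sin(q),d[0]*np.sin(q)-d[1]*np.cos(q),-d[2]]),2))
E
python3 go.py .452 -.303 .022 16.32
```

```text
clock 0.15 pos [ 0.1615 -0.5517  0.2308] psi 16.32 tilt 0.06 j [-1.42  0.15  1.44 -0.    1.55 -0.13] F [ 0.1 -1.2  0.6] w 0.0854
turn -0.0 shift [ 34.87 -15.7   20.88]
```

Call:
drive_tool(increments=[[8.5, 3.49, -1.57, 0, 0], [8.5, 3.49, -1.57, 0, 0], [8.5, 3.49, -1.57, 0, 0], [8.5, 3.49, -1.57, 0, 0], [8.5, 3.49, -1.57, 0, 0], [8.5, 3.49, -1.57, 0, 0], [8.5, 3.49, -1.57, 0, 0], [8.5, 3.49, -1.57, 0, 0], [8.5, 3.49, -1.57, 0, 0], [8.5, 3.49, -1.57, 0, 0], [8.5, 0, 0, 2.5, 0], [8.5, 0, 0, 2.5, 0]])

```text
clock: 1.15
position: [0.4542, -0.3017, 0.1814]
tool_rot: [0.001, 0.99, 0.144, 0.001]
force: [0.1, -0.1, -1.1]
grip_width: 0.0851
grip_force: 0.0
```

```bash
python3 go.py .452 -.303 .022 16.32
```

```text
clock 1.15 pos [ 0.4542 -0.3017  0.1814] psi 16.52 tilt 0.13 j [-0.73  0.11  1.58  0.    1.45  0.55] F [ 0.1 -0.1 -1.1] w 0.0851
turn 0.2 shift [-0.25  0.06 15.94]
```

Call:
drive_tool(increments=[[8.5, -0.1, 0, 3.2, 0], [8.5, -0.1, 0, 3.2, 0], [8.5, 0, 0, 3.2, 0], [8.5, 0, 0, 3.2, 0], [8.5, 0, 0, 3.1, 0], [8.5, 0, 0, 0, 0], [4.5, 0, 0, 0, 0], [4.5, 0, 0, 0, 0], [4.5, 0, 0, 0, 0], [4.5, 0, 0, 0, 0], [4.5, 0, 0, 0, 0], [4.5, 0, 0, 0, 0]])

```text
clock: 2.15
position: [0.4514, -0.3045, 0.025]
tool_rot: [0.001, 0.99, 0.142, 0.001]
force: [-1.6, 1.2, 9.5]
grip_width: 0.052
grip_force: 62.2
```

```bash
python3 go.py .452 -.303 .15 16.32 .6295 .2295 .15 0 .6295 .2295 .044 0
```

```text
clock 2.15 pos [ 0.4514 -0.3045  0.025 ] psi 16.32 tilt 0.21 j [-0.73  0.25  1.77  0.    1.13  0.55] F [-1.6  1.2  9.5] w 0.052
turn 0.0 shift [  0.1   -0.13 -12.5 ]
turn 16.32 shift [ 17.81 -53.4  -12.5 ]
turn 16.32 shift [ 17.81 -53.4   -1.9 ]
```

Call:
drive_tool(increments=[[4.5, 0, 0, -3.2, 0], [4.5, 0, 0, -3.2, 0], [4.5, 0, 0, -3.2, 0], [4.5, 0, 0, -3.2, 0], [4.5, 2.29, -3.3, 0, 0], [4.5, 2.29, -3.3, 0, 0], [4.5, 2.29, -3.3, 0, 0], [4.5, 2.29, -3.3, 0, 0], [4.5, 2.29, -3.3, 0, 0], [4.5, 2.29, -3.3, 0, 0], [4.5, 2.29, -3.3, 0, 0], [4.5, 2.29, -3.3, 0, 0]])

```text
clock: 3.15
position: [0.5527, 0.0032, 0.1525]
tool_rot: [0.0, 0.99, 0.142, 0.001]
force: [-0.1, -1.1, -0.9]
grip_width: 0.0517
grip_force: 64.0
```

Call:
drive_tool(increments=[[4.5, 2.29, -3.3, 0, 0], [4.5, 2.29, -3.3, 0, 0], [4.5, 2.29, -3.3, 0, 0], [4.5, 2.29, -3.3, 0, 0], [4.5, 2.29, -3.3, 0, 0], [4.5, 2.29, -3.3, 0, 0], [4.5, 0, 0, 0, 0]])

```text
clock: 3.73
position: [0.6292, 0.236, 0.1517]
tool_rot: [-0.001, 0.99, 0.144, 0.001]
force: [-0.5, -0.8, -1.5]
grip_width: 0.0516
grip_force: 64.0
```

```bash
cat > look.py <<'E'
from h import *
import sys
c=cam('wrist'); n=sys.argv[1]; np.savez(n+'.npz',**c); save(n+'.png',c['color'],1.5)
E
python3 go.py .6295 .2295 .05 16.32; python3 look.py w1
```

```text
clock 3.73 pos [0.6292 0.236  0.1517] psi 16.54 tilt 0.19 j [0.24 0.38 1.31 0.   1.45 1.53] F [-0.5 -0.8 -1.5] w 0.0516
turn 0.22 shift [-0.16  0.63 10.17]
```

View pics/w1.png

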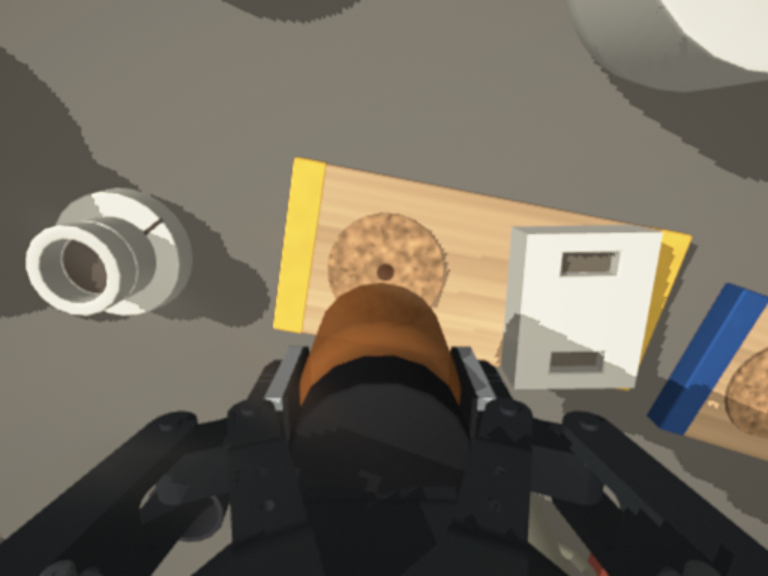

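The wrist view shows the jar gripped upright, the pad dot at (386,272), yellow-base pockets at (590,263) and (577,360), and the white collar with a lug line at (153,227). I measure these.

```bash
python3 - <<'E'
from h import *
c=dict(np.load('w1.npz')); g=cv2.cvtColor(c['color'],cv2.COLOR_RGB2GRAY)
def dark(u,v,r,th,z):
    u/=1.5;v/=1.5
    m=np.zeros_like(g); sl=np.s_[int(v-r):int(v+r),int(u-r):int(u+r)]; m[sl]=g[sl]<th
    k,l,s,ce=cv2.connectedComponentsWithStats(m); i=1+s[1:,4].argmax(); print(s[i],ce[i].round(1)); return ray(c,*ce[i],z)
print('dot',dark(386,272,8,80,.022))
a=dark(590,263,28,140,.040);b=dark(577,360,18,140,.040);d=a-b
print(a,b,(a+b)/2,np.hypot(*d[:2]),np.degrees(np.arctan2(d[1],d[0])))
print('line',ray(c,147/1.5,232/1.5,.026),ray(c,163/1.5,220/1.5,.026))
P=cloud(c);m=(abs(P[...,2]-.066)<.005)&(P[...,1]>.35)&(P[...,0]>.5);m=m.astype(np.uint8)
cn,_=cv2.findContours(m,cv2.RETR_EXTERNAL,2);cn=max(cn,key=cv2.contourArea);pts=np.array([ray(c,*p[0],.066)[:2] for p in cn],np.float32);print('white',cv2.minEnclosingCircle(pts),cv2.fitEllipse(pts))
print(manip.get_obs()['position'])
E
```

```text
[253 177   9   7  43] [257.5 179.6]
dot [0.63486079 0.23166665 0.022     ]
[374 168  36  16 454] [390.4 174.4]
[366 234  36  15 498] [383.5 241.2]
[0.67987476 0.1137958  0.04      ] [0.61360588 0.0910446  0.04      ] [0.64674032 0.1024202  0.04      ] 0.07006554883302901 18.948185926037304
line [0.6155233  0.38936115 0.026     ] [0.62633209 0.38040506 0.026     ]
white ((0.5950331687927246, 0.40612298250198364), 0.028523165732622147) ((0.594741940498352, 0.4063529670238495), (0.05257874354720116, 0.05551206320524216), 33.09281539916992)
[0.62872621 0.23323963 0.15156674]
```

Call:
drive_tool(increments=[[4.5, 0.25, 0.1, 2.5, 0], [4.5, 0, 0, 2.5, 0], [4.5, 0, 0, 2.5, 0], [4.5, 0, 0, 2.3, 0], [4.5, 0, 0, 0.3, 0], [4.5, 0, 0, 0, 0], [4.5, 0, 0, 0, 0]])

```text
clock: 4.37
position: [0.6316, 0.2293, 0.0513]
tool_rot: [-0.0, 0.99, 0.142, 0.001]
force: [0.6, 0.3, -1.5]
grip_width: 0.0519
grip_force: 64.0
```

```bash
python3 go.py .632 .231 .0475 16.32
```

```text
clock 4.37 pos [0.6316 0.2293 0.0513] psi 16.3 tilt 0.1 j [0.23 0.46 1.41 0.   1.27 1.52] F [ 0.6  0.3 -1.5] w 0.0519
turn -0.02 shift [ 0.09 -0.15  0.38]
```

Call:
drive_tool(increments=[[4.5, 0.05, -0.1, 0.3, 0], [4.5, 0, 0, 0, 0], [7, 0, 0, 0, 0], [7, 0, 0, 0, 0], [7, 0, 0, 0, 0], [7, 0, 0, -2, 0], [7, 0, 0, -4, 0], [8.5, 0, 0, -4, 0], [8.5, 0, 0, -4, 0], [8.5, 0, 0, -4, 0], [8.5, 0.2, -3.5, -2, 0], [8.5, 0.2, -3.5, 0, 0]])

```text
clock: 5.37
position: [0.6168, 0.2989, 0.253]
tool_rot: [-0.001, 0.99, 0.14, 0.004]
force: [0.8, 0.2, -0.5]
grip_width: 0.0849
grip_force: 0.0
```

Call:
drive_tool(increments=[[8.5, 0.2, -3.5, 0, 0], [8.5, 0.2, -3.5, 0, 0], [8.5, 0.2, -3.5, 0, 0], [8.5, 0, 0, 0, 0], [8.5, 0, 0, 0, 0], [8.5, 0, 0, 0, 0]])

```text
clock: 5.87
position: [0.5916, 0.4013, 0.2463]
tool_rot: [0.0, 0.99, 0.142, -0.0]
force: [-0.2, -0.4, -0.0]
grip_width: 0.0849
grip_force: 0.0
```

```bash
python3 go.py .593 .404 .035 16.32; python3 look.py w2
```

```text
clock 5.87 pos [0.5916 0.4013 0.2463] psi 16.34 tilt 0.01 j [ 0.49  0.45  1.03 -0.    1.67  1.77] F [-0.2 -0.4 -0. ] w 0.0849
turn 0.02 shift [ 0.21 -0.22 21.13]
```

View pics/w2.png

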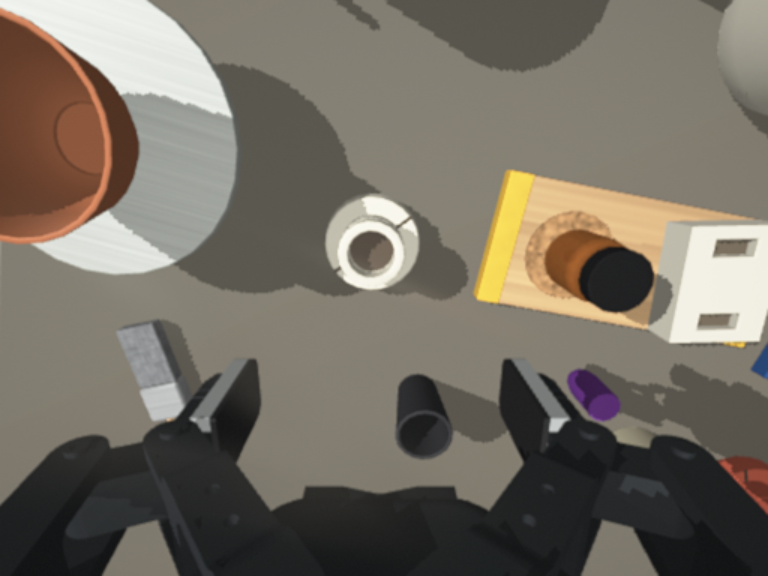

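The jar stands on its pad. The white collar's mouth is at (372,250), with lug lines at (405,222) and (337,269); I measure them.

```bash
cat > collar.py <<'E'
from h import *
import sys
# collar.py npz x y : centre from neck top by depth, lug line from dark flange pixels
c=dict(np.load(sys.argv[1]+'.npz')); gx,gy=map(float,sys.argv[2:4]); P=cloud(c)
near=np.hypot(P[...,0]-gx,P[...,1]-gy)
def circ(z,r):
    m=((abs(P[...,2]-z)<.004)&(near<r)).astype(np.uint8); cn,_=cv2.findContours(m,cv2.RETR_EXTERNAL,2); cn=max(cn,key=cv2.contourArea)
    pts=np.array([ray(c,*p[0],z)[:2] for p in cn],np.float32); return cv2.minEnclosingCircle(pts)
C=circ(.066,.045);print('neck',C,'zmax',P[...,2][near<.03].max()); F=circ(.026,.062);print('flange',F)
g=cv2.cvtColor(c['color'],cv2.COLOR_RGB2GRAY); k=cv2.morphologyEx(g,cv2.MORPH_BLACKHAT,np.ones((7,7)))
x0,y0=C[0]; v,u=np.mgrid[:384,:512]
W=np.stack([ray(c,uu,vv,.026)[:2] for uu,vv in zip(u.ravel(),v.ravel())]).reshape(384,512,2)-[x0,y0]
r=np.hypot(W[...,0],W[...,1]); m=(r>.029)&(r<.042)&(abs(P[...,2]-.026)<.004)
a=np.arctan2(W[...,1],W[...,0]); b=np.degrees(a)
h=np.array([k[m&(abs((b-t+180)%360-180)<4)].astype(float).sum() for t in range(-180,180,4)])
for i in np.argsort(h)[::-1][:6]: print('peak',-180+4*i,h[i])
kk=k.astype(float)*m; kk[k<25]=0
for i in np.argsort(h)[::-1][:2]:
    t=-180+4*i; s=m&(abs((b-t+180)%360-180)<9); w=kk*s
    if w.sum()>0: p=np.array([(W[...,0]*w).sum(),(W[...,1]*w).sum()])/w.sum(); print('line pt',p,np.degrees(np.arctan2(p[1],p[0])).round(2),'n',(w>0).sum())
E
python3 collar.py w2 .5916 .4013
python3 - <<'E'
from h import *
c=dict(np.load('w2.npz'));print(ray(c,405/1.5,222/1.5,.026)-ray(c,337/1.5,269/1.5,.026))
E
```

```text
neck ((0.5942404866218567, 0.4080379009246826), 0.02688734233379364) zmax 0.3475627033706647
flange ((0.5942054986953735, 0.4087693393230438), 0.042473431676626205)
peak -40 2104.0
peak -36 1161.0
peak -44 1141.0
peak 144 588.0
peak 140 365.0
peak -48 294.0
line pt [ 0.02585473 -0.02189162] -40.26 n 29
line pt [ 0.02612605 -0.02190222] -39.97 n 26
[ 0.05793845 -0.04655577  0.        ]
```

Call:
drive_tool(increments=[[8.5, 0.4, -0.6, 3.6, 0], [8.5, 0, 0, 3.6, 0], [8.5, 0, 0, 3.6, 0], [8.5, 0, 0, 3.6, 0], [8.5, 0, 0, 3.6, 0], [8.5, 0, 0, 3, 0], [8.5, 0, 0, 0.8, 0], [8.5, 0, 0, 0, 0], [8.5, 0, 0, 0, 0]])

```text
clock: 6.67
position: [0.5947, 0.408, 0.0301]
tool_rot: [-0.0, 0.99, 0.142, 0.001]
force: [0.4, 0.3, 1.1]
grip_width: 0.085
grip_force: 0.0
```

```bash
python3 go.py .594 .408 .029 16.32
```

```text
clock 6.67 pos [0.5947 0.408  0.0301] psi 16.27 tilt 0.08 j [0.49 0.57 1.29 0.   1.28 1.78] F [0.4 0.3 1.1] w 0.085
turn -0.05 shift [-0.07 -0.02  0.11]
```

Call:
drive_tool(increments=[[4.5, -0.05, 0, 0.1, 0], [4.5, 0, 0, 0, 0], [4.5, 0, 0, 0, 0], [4.5, 0, 0, 0, 0], [4.5, 0, 0, 0, 0], [4.5, 0, 0, -2, 0], [4.5, 0, 0, -2, -6.7], [4.5, 0, 0, -2, -6.7], [4.5, 0, 0, -2, -6.7], [4.5, 0, 0, -2, -6.7], [4.5, 0, 0, -2, -6.7], [4.5, 0, 0, -2, -6.7]])

```text
clock: 7.67
position: [0.5932, 0.4082, 0.1692]
tool_rot: [-0.0, 0.879, 0.476, 0.0]
force: [0.5, 0.6, -1.6]
grip_width: 0.052
grip_force: 63.9
```

Call:
drive_tool(increments=[[4.5, 0, 0, 0, -6.8], [4.5, 0, 0, 0, 0]])

```text
clock: 7.83
position: [0.5937, 0.4084, 0.1695]
tool_rot: [0.0, 0.849, 0.528, 0.002]
force: [0.2, 0.5, -2.6]
grip_width: 0.0517
grip_force: 64.0
```

```bash
python3 go.py .52 -.157 .17 63.3
```

```text
clock 7.83 pos [0.5937 0.4084 0.1695] psi 63.69 tilt 0.17 j [0.5  0.48 1.14 0.   1.52 0.96] F [ 0.2  0.5 -2.6] w 0.0517
turn 0.39 shift [-5.383e+01  1.882e+01 -5.000e-02]
```

Call:
drive_tool(increments=[[4.5, -3.84, 1.34, 0, 0], [4.5, -3.84, 1.34, 0, 0], [4.5, -3.84, 1.34, 0, 0], [4.5, -3.84, 1.34, 0, 0], [4.5, -3.84, 1.34, 0, 0], [4.5, -3.84, 1.34, 0, 0], [4.5, -3.84, 1.34, 0, 0], [4.5, -3.84, 1.34, 0, 0], [4.5, -3.84, 1.34, 0, 0], [4.5, -3.84, 1.34, 0, 0], [4.5, -3.84, 1.34, 0, 0], [4.5, -3.84, 1.34, 0, 0]])

```text
clock: 8.83
position: [0.5291, -0.0774, 0.1671]
tool_rot: [-0.0, 0.852, 0.523, -0.0]
force: [0.3, -0.5, -2.6]
grip_width: 0.0516
grip_force: 64.0
```

Call:
drive_tool(increments=[[4.5, -3.84, 1.34, 0, 0], [4.5, -3.84, 1.34, 0, 0], [4.5, 0, 0, 0, 0], [4.5, 0, 0, 0, 0], [4.5, 0, 0, 0, 0], [4.5, 0, 0, 0, 0]])

```text
clock: 9.33
position: [0.5195, -0.1555, 0.1672]
tool_rot: [-0.0, 0.851, 0.524, 0.0]
force: [-0.3, 0.1, -2.1]
grip_width: 0.0519
grip_force: 64.0
```

```bash
python3 go.py .628 -.211 .12 63.3; python3 look.py w3
```

```text
clock 9.33 pos [ 0.5195 -0.1555  0.1672] psi 63.26 tilt 0.03 j [-0.43  0.11  1.61  0.    1.42  0.03] F [-0.3  0.1 -2.1] w 0.0519
turn -0.04 shift [-0.09 12.18  4.72]
```

View pics/w3.png

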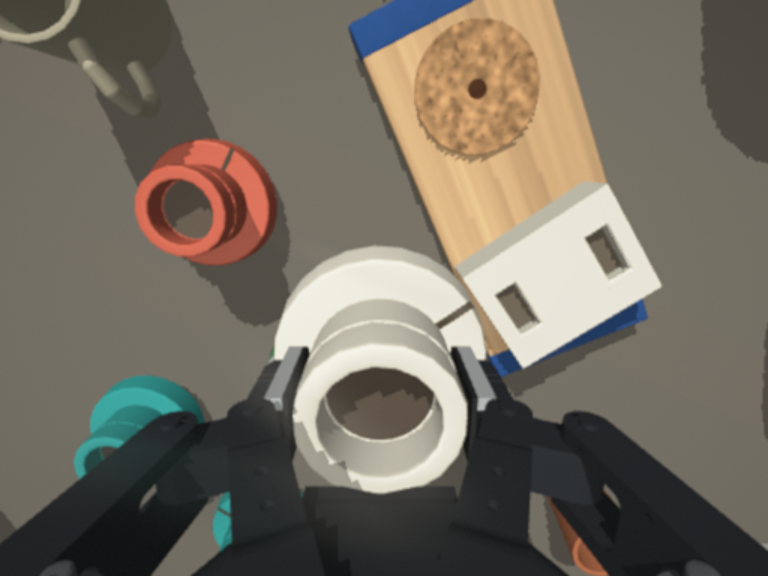

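Held white collar shows its lug line at (455,317). Pockets of the blue base are at (517,308) and (606,252), the blue pad dot is at (477,88), and the red collar with its line is at (228,160). I measure all of these.

```bash
cat > base.py <<'E'
from h import *
import sys
# base.py npz  u1 v1 u2 v2 (1.5x pixels): pockets and block outline
c=dict(np.load(sys.argv[1]+'.npz')); a=[float(t)/1.5 for t in sys.argv[2:6]]; g=cv2.cvtColor(c['color'],cv2.COLOR_RGB2GRAY); P=cloud(c)
mid=ray(c,(a[0]+a[2])/2,(a[1]+a[3])/2,.05)
near=np.hypot(P[...,0]-mid[0],P[...,1]-mid[1])<.09
m=(near&(abs(P[...,2]-.05)<.006)&(g>110)).astype(np.uint8)
cn,_=cv2.findContours(m,cv2.RETR_EXTERNAL,2);cn=max(cn,key=cv2.contourArea)
pts=np.array([ray(c,*p[0],.05)[:2]*1000 for p in cn],np.float32);print('outline',cv2.minAreaRect(pts))
# pockets = holes in the top, rim at .05
cn,hi=cv2.findContours(m,cv2.RETR_CCOMP,2);q=[]
for k,h in zip(cn,hi[0]):
    if h[3]>=0 and cv2.contourArea(k)>40:
        r=cv2.minAreaRect(np.array([ray(c,*p[0],.05)[:2]*1000 for p in k],np.float32));q.append(r);print('pocket',np.round(r[0],1),np.round(r[1],1),round(r[2],1))
if len(q)==2:
    d=np.subtract(q[0][0],q[1][0]);print('mid',np.add(q[0][0],q[1][0])/2,'sep',np.hypot(*d),'yaw',np.degrees(np.arctan(d[1]/d[0])))
E
python3 base.py w3 517 308 606 252
python3 - <<'E'
from h import *
c=dict(np.load('w3.npz'))
print('padB dot',ray(c,477/1.5,88/1.5,.022))
for z in (.164,.16): d=ray(c,470/1.5,307/1.5,z)-ray(c,438/1.5,328/1.5,z);print('held line',ray(c,454/1.5,317.5/1.5,z),np.degrees(np.arctan2(d[1],d[0])))
E
python3 collar.py w3 .434 -.06
```

```text
outline ((626.1526489257812, -210.2728729248047), (104.21129608154297, 82.7336654663086), 8.436626434326172)
pocket [ 593.  -214.6] [16.  33.9] 8.7
pocket [ 658.2 -205.2] [15.8 34.3] 8.6
mid [ 625.59561157 -209.88059235] sep 65.87373905646608 yaw 8.157488471109795
padB dot [ 0.62911125 -0.07885749  0.022     ]
held line [ 0.5533934  -0.15355693  0.164     ] 9.309734642009621
held line [ 0.5533829  -0.15529964  0.16      ] 9.309734642009643
neck ((0.4371786415576935, -0.06340792775154114), 0.027280036360025406) zmax 0.06829267837513955
flange ((0.43710067868232727, -0.06394428759813309), 0.042853131890296936)
peak 36 2165.0
peak 32 1831.0
peak 40 552.0
peak 0 292.0
peak -12 290.0
peak -4 280.0
line pt [0.02832292 0.01954081] 34.6 n 39
line pt [0.02832292 0.01954081] 34.6 n 39
```

```bash
cat > held.py <<'E'
from h import *
import sys
# held.py npz : held collar, rim and flange circle centres relative to TCP in tool axes (mm)
c=dict(np.load(sys.argv[1]+'.npz')); T=c['c2w']@np.linalg.inv(c['hand_eye']); P=(cloud(c)-T[:3,3])@T[:3,:3]
tool=np.linalg.inv(T)
for nm,lo,hi in (('rim',-.055,-.02),('flange',-.01,.015)):
    R=np.hypot(P[...,0],P[...,1]); I=c['color'].min(2)if 1 else 0
    z=P[...,2]; m=(R<.055)&(z>lo)&(z<hi)&(c['color'].max(2)>90)
    h,e=np.histogram(z[m],40,(lo,hi)); zp=e[h.argmax()]+(e[1]-e[0])/2
    mm=(m&(abs(z-zp)<.003)).astype(np.uint8); q=P[mm>0][:,:2]
    A=np.c_[2*q,np.ones(len(q))]
    cn,_=cv2.findContours(mm,cv2.RETR_EXTERNAL,2);cn=max(cn,key=cv2.contourArea)[:,0]
    e=P[cn[:,1],cn[:,0]][:,:2].astype(np.float32)
    print(nm,'z',zp.round(4),len(q),'minenc',cv2.minEnclosingCircle(e),'x',e[:,0].min(),e[:,0].max(),'y',e[:,1].min(),e[:,1].max())
E
python3 held.py w3
```

```text
rim z -0.0362 5335 minenc ((-0.0014036205830052495, 0.0014707011869177222), 0.02744358777999878) x -0.026973896 0.025482161 y -0.02510955 0.026973883
flange z 0.0034 4618 minenc ((-0.0007443705108016729, 0.0008450709283351898), 0.04190850630402565) x -0.00097618235 0.040594853 y -0.04096279 0.04265293
```

Call:
drive_tool(increments=[[4.5, 0, 0, 0, -0.5], [4.5, -0.03, 3.0, 0, 0], [4.5, -0.03, 3.0, 0, 0], [4.5, -0.03, 3.0, 0, 0], [4.5, -0.01, 2.84, 0, 0], [4.5, 0, 0, 2.5, 0], [4.5, 0, 0, 2.5, 0], [4.5, 0, 0, 2.5, 0], [4.5, 0, 0, 0.5, 0], [4.5, 0, 0, 0, 0], [4.5, 0, 0, 0, 0], [4.5, 0, 0, 0, 0]])

```text
clock: 10.38
position: [0.6262, -0.2096, 0.0894]
tool_rot: [0.001, 0.849, 0.529, 0.001]
force: [-0.2, -0.9, -1.9]
grip_width: 0.0519
grip_force: 64.5
```

```bash
python3 go.py .6253 -.2087 .072 63.8
```

```text
clock 10.38 pos [ 0.6262 -0.2096  0.0894] psi 63.84 tilt 0.15 j [-0.44  0.4   1.41  0.    1.33  0.02] F [-0.2 -0.9 -1.9] w 0.0519
turn 0.04 shift [ 0.04 -0.12  1.74]
```

Adjust by 1 mm and lower slowly.

Call:
drive_tool(increments=[[4.5, 0.04, -0.1, 0.3, 0], [4.5, 0, 0, 0.3, 0], [4.5, 0, 0, 0.3, 0], [4.5, 0, 0, 0.3, 0], [4.5, 0, 0, 0.3, 0], [4.5, 0, 0, 0, 0]])

```text
clock: 10.88
position: [0.6245, -0.2088, 0.0719]
tool_rot: [-0.0, 0.849, 0.529, -0.0]
force: [-0.7, -0.1, -2.9]
grip_width: 0.0521
grip_force: 64.6
```

```bash
python3 go.py .6253 -.2087 .072 63.8
```

```text
clock 10.88 pos [ 0.6245 -0.2088  0.0719] psi 63.81 tilt 0.02 j [-0.44  0.41  1.43  0.    1.3   0.02] F [-0.7 -0.1 -2.9] w 0.0521
turn 0.01 shift [ 0.04  0.06 -0.01]
```

Call:
drive_tool(increments=[[4.5, 0, 0, 0.15, 0], [4.5, 0, 0, 0.1, 0], [4.5, 0, 0, 0, 0]])

```text
clock: 11.13
position: [0.6246, -0.2089, 0.0716]
tool_rot: [0.0, 0.849, 0.529, 0.0]
force: [-9.6, 3.1, 20.2]
grip_width: 0.0521
grip_force: 66.9
```

```bash
python3 go.py .437 -.0635 .25 63.8
```

```text
clock 11.13 pos [ 0.6246 -0.2089  0.0716] psi 63.82 tilt 0.05 j [-0.44  0.41  1.43 -0.    1.29  0.02] F [-9.6  3.1 20.2] w 0.0521
turn 0.02 shift [  4.76 -23.25 -17.84]
```

Call:
drive_tool(increments=[[4.5, 0, 0, -0.15, 0], [7.5, 0, 0, 0, 0], [7.5, 0, 0, 0, 0], [7.5, 0, 0, 0, 0], [7.5, 0, 0, 0, 0], [8.5, 0, 0, -2, 0], [8.5, 0, 0, -4, 0], [8.5, 0, 0, -4, 0], [8.5, 0, 0, -4, 0], [8.5, 0, 0, -3, 0], [8.5, 0, 0, 0, 0], [8.5, 0, 0, 0, 0]])

```text
clock: 12.13
position: [0.6251, -0.209, 0.2432]
tool_rot: [0.001, 0.849, 0.529, 0.001]
force: [0.4, -0.0, -0.5]
grip_width: 0.0849
grip_force: 0.0
```

```bash
python3 go.py .437 -.0635 .25 63.8; python3 look.py w4; python3 collar.py w4 .6257 -.21 ; python3 - <<'E'
from h import *
c=dict(np.load('w4.npz'));P=cloud(c);n=np.hypot(P[...,0]-.6257,P[...,1]+.21)
z=P[...,2][(n<.05)&(P[...,2]<.13)];h,e=np.histogram(z,44,(.03,.118));print([(round(e[i],3),int(h[i])) for i in range(44) if h[i]>150])
for Z in (.108,.068):
    m=((abs(P[...,2]-Z)<.004)&(n<.055)).astype(np.uint8);cn,_=cv2.findContours(m,cv2.RETR_EXTERNAL,2);cn=max(cn,key=cv2.contourArea)
    print(cv2.minEnclosingCircle(np.array([ray(c,*p[0],Z)[:2] for p in cn],np.float32)))
E
```

```text
clock 12.13 pos [ 0.6251 -0.209   0.2432] psi 63.82 tilt 0.19 j [-0.44  0.32  1.2   0.    1.61  0.02] F [ 0.4 -0.  -0.5] w 0.0849
turn 0.02 shift [  4.75 -23.3   -0.68]
neck ((0.624428927898407, -0.209925577044487), 0.04282068833708763) zmax 0.34422609885702354
flange ((0.5757451057434082, -0.17804765701293945), 0.0010621716501191258)
peak 80 21.0
peak 76 19.0
peak 84 2.0
peak 168 0.0
peak 160 0.0
peak 156 0.0
[(np.float64(0.048), 196), (np.float64(0.05), 439), (np.float64(0.066), 610), (np.float64(0.068), 996), (np.float64(0.088), 204), (np.float64(0.09), 617), (np.float64(0.106), 449), (np.float64(0.108), 526)]
((0.6249335408210754, -0.20998911559581757), 0.02687523141503334)
((0.6246755123138428, -0.2099812626838684), 0.04250676929950714)
```

Call:
drive_tool(increments=[[8.5, 0.8, -3.87, -0.7, 0], [8.5, 0.8, -3.87, -0.7, 0], [8.5, 0.8, -3.87, 0, 0], [8.5, 0.8, -3.87, 0, 0], [8.5, 0.8, -3.87, 0, 0], [8.5, 0.8, -3.87, 0, 0], [8.5, 0, 0, 0, 0], [8.5, 0, 0, 0, 0], [8.5, 0, 0, 0, 0]])

```text
clock: 12.93
position: [0.4375, -0.0633, 0.2547]
tool_rot: [-0.0, 0.849, 0.529, -0.0]
force: [1.2, -0.5, -0.7]
grip_width: 0.0851
grip_force: 0.0
```

```bash
python3 go.py .437 -.0635 .03 63.8; python3 look.py w5; python3 collar.py w5 .437 -.0635
```

```text
clock 12.93 pos [ 0.4375 -0.0633  0.2547] psi 63.83 tilt 0.04 j [-0.32 -0.14  1.68  0.    1.6   0.14] F [ 1.2 -0.5 -0.7] w 0.0851
turn 0.03 shift [-0.04 -0.04 22.47]
neck ((0.43648695945739746, -0.06219809129834175), 0.02693256177008152) zmax 0.356016894432545
flange ((0.43563470244407654, -0.06191316992044449), 0.0426359549164772)
peak 32 999.0
peak -56 572.0
peak 28 534.0
peak 36 518.0
peak -60 464.0
peak -52 399.0
line pt [0.02929478 0.01815026] 31.78 n 20
line pt [ 0.01941733 -0.02901076] -56.21 n 20
```

View pics/w5.png

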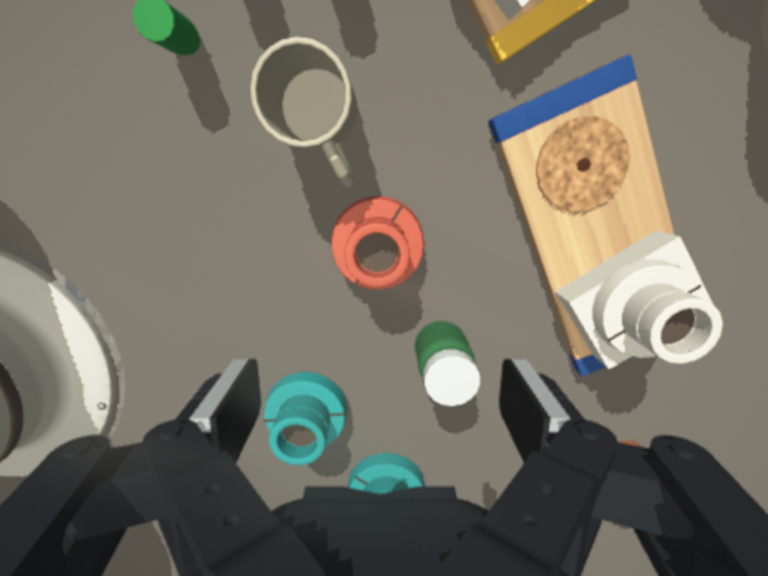

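White collar is seated (rim at z 0.108, flange 0.068, both as computed) and its line runs along the base. The red collar is at (378,242), with its line at (398,213) and clear of the mug handle at (340,165). I go down to grip it.

Call:
drive_tool(increments=[[8.5, 0, -0.1, 3.7, 0], [8.5, 0, 0, 3.7, 0], [8.5, 0, 0, 3.7, 0], [8.5, 0, 0, 3.7, 0], [8.5, 0, 0, 3.7, 0], [8.5, 0, 0, 3, 0], [8.5, 0, 0, 0.9, 0], [8.5, 0, 0, 0, 0], [8.5, 0, 0, 0, 0]])

```text
clock: 13.73
position: [0.4371, -0.0632, 0.0319]
tool_rot: [-0.0, 0.849, 0.528, -0.0]
force: [0.2, 0.0, -0.0]
grip_width: 0.085
grip_force: 0.0
```

```bash
python3 go.py .4367 -.0626 .03 63.8
```

```text
clock 13.73 pos [ 0.4371 -0.0632  0.0319] psi 63.8 tilt 0.03 j [-0.32  0.04  1.99  0.    1.11  0.14] F [ 0.2  0.  -0. ] w 0.085
turn -0.0 shift [ 0.03 -0.06  0.19]
```

Call:
drive_tool(increments=[[4.5, 0, 0, 0.15, 0], [4.5, 0, 0, 0, 0], [4.5, 0, 0, 0, 0], [4.5, 0, 0, 0, 0], [4.5, 0, 0, 0, 0], [4.5, 0, 0, -2.5, 0], [4.5, 0, 0, -3.5, 0], [4.5, 0, 0, -3.5, 4.9], [4.5, 0, 0, -2.5, 4.9], [4.5, 0, 0, -2, 4.8], [4.5, 0, 0, 0, 0], [4.5, 0, 0, 0, 0]])

```text
clock: 14.73
position: [0.4368, -0.0629, 0.1708]
tool_rot: [0.001, 0.909, 0.417, 0.001]
force: [-0.1, -0.0, -4.1]
grip_width: 0.0531
grip_force: 64.3
```

Call:
drive_tool(increments=[[4.5, 3.82, -1.01, 0, 0], [4.5, 3.82, -1.01, 0, 0], [4.5, 3.82, -1.01, 0, 0], [4.5, 3.82, -1.01, 0, 0], [4.5, 3.82, -1.01, 0, 0], [4.5, 3.82, -1.01, 0, 0], [4.5, 3.82, -1.01, 0, 0], [4.5, 0, 0, 0, 0], [4.5, 0, 0, 0, 0], [4.5, 0, 0, 0, 0], [4.5, 0, 0, 0, 0]])

```text
clock: 15.65
position: [0.5571, 0.1851, 0.1691]
tool_rot: [-0.0, 0.909, 0.417, -0.001]
force: [0.3, 0.2, -3.5]
grip_width: 0.0528
grip_force: 64.3
```

```bash
python3 go.py .649 .107 .09 49.2; python3 look.py w6
```

```text
clock 15.65 pos [0.5571 0.1851 0.1691] psi 49.23 tilt 0.07 j [ 0.19  0.2   1.5  -0.    1.44  0.9 ] F [ 0.3  0.2 -3.5] w 0.0528
turn 0.03 shift [ 0.09 12.06  7.91]
```

View pics/w6.png

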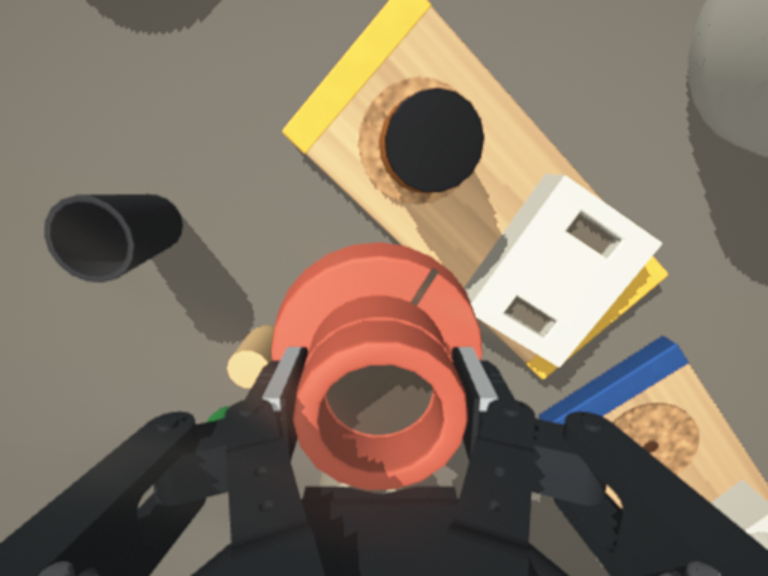

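Held red collar shows its lug line from (415,303) to (434,270). Yellow-base pockets are at (530,315) and (594,234), the beaker rim is at (90,238), and the bung top is at (247,369).

```bash
python3 base.py w6 530 315 594 234; python3 held.py w6
python3 - <<'E'
from h import *
c=dict(np.load('w6.npz')); k=cv2.cvtColor(c['color'],cv2.COLOR_RGB2GRAY); k=cv2.morphologyEx(k,cv2.MORPH_BLACKHAT,np.ones((9,9)))
m=np.zeros_like(k);m[178:204,270:296]=k[178:204,270:296]>30; cn,l,s,ce=cv2.connectedComponentsWithStats(m);i=1+s[1:,4].argmax();v,u=np.nonzero(l==i)
z=.1691-.0031; W=np.array([ray(c,a,b,z)[:2] for a,b in zip(u,v)],np.float32); L=cv2.fitLine(W,2,0,.01,.01).ravel();p=L[2:]-np.array([.5571,.1851])
print('n',len(u),'dir',np.degrees(np.arctan(L[1]/L[0])),'pt',p,np.degrees(np.arctan2(p[1],p[0])))
P=cloud(c)
for n,g,Z,r in(('bung',(247,369),.054,.02),('grey',(90,238),.075,.034)):
    q=ray(c,g[0]/1.5,g[1]/1.5,Z);mm=((abs(P[...,2]-Z)<.005)&(np.hypot(P[...,0]-q[0],P[...,1]-q[1])<r)).astype(np.uint8)
    cn,_=cv2.findContours(mm,cv2.RETR_EXTERNAL,2);cn=max(cn,key=cv2.contourArea);print(n,cv2.minEnclosingCircle(np.array([ray(c,*t[0],Z)[:2] for t in cn],np.float32)))
E
```

```text
outline ((648.4910278320312, 107.98758697509766), (104.1533203125, 83.05668640136719), 17.448795318603516)
pocket [617.2  98.9] [15.8 33.5] 17.5
pocket [679.5 118.2] [15.7 33.7] 17.6
mid [648.34963989 108.56885529] sep 65.16575306934435 yaw 17.225840172119202
rim z -0.0353 5097 minenc ((-0.0009593882714398205, 0.0012002048315480351), 0.027162952348589897) x -0.027368816 0.025823703 y -0.025522824 0.027554858
flange z 0.0041 4653 minenc ((0.0010085140820592642, -0.0004732441157102585), 0.041943252086639404) x -0.0016057454 0.041962177 y -0.04227429 0.0413278
n 162 dir 15.077999 pt [0.03487593 0.01137148] 18.05883477955286
bung ((0.4480922222137451, 0.19635839760303497), 0.016312839463353157)
grey ((0.45148614048957825, 0.3167687952518463), 0.027040448039770126)
```

Call:
drive_tool(increments=[[4.5, 0.04, 2.97, 0, 0], [4.5, 0.04, 2.97, 0, 0], [4.5, 0.04, 2.97, 0, 0], [4.5, 0.04, 2.96, 0, 0], [4.5, 0, 0, 2.5, 0], [4.5, 0, 0, 2.5, 0], [4.5, 0, 0, 2.4, 0], [4.5, 0, 0, 0.5, 0], [4.5, 0, 0, 0, 0], [4.5, 0, 0, 0, 0], [4.5, 0, 0, 0, 0]])

```text
clock: 16.62
position: [0.6493, 0.1094, 0.0929]
tool_rot: [0.0, 0.909, 0.416, 0.001]
force: [-1.2, 0.1, -2.6]
grip_width: 0.0531
grip_force: 64.4
```

```bash
python3 go.py .648 .1087 .072 49.2
```

```text
clock 16.62 pos [0.6493 0.1094 0.0929] psi 49.21 tilt 0.15 j [0.05 0.4  1.41 0.   1.33 0.76] F [-1.2  0.1 -2.6] w 0.0531
turn 0.01 shift [-0.14 -0.05  2.09]
```

Call:
drive_tool(increments=[[4.5, -0.08, -0.03, 0.4, 0], [4.5, 0, 0, 0.4, 0], [4.5, 0, 0, 0.4, 0], [4.5, 0, 0, 0.3, 0], [4.5, 0, 0, 0.3, 0], [4.5, 0, 0, 0.1, 0], [4.5, 0, 0, 0, 0], [4.5, 0, 0, 0, 0]])

```text
clock: 17.28
position: [0.6488, 0.1093, 0.0749]
tool_rot: [0.001, 0.909, 0.417, 0.002]
force: [-8.9, -0.4, 29.5]
grip_width: 0.0529
grip_force: 66.5
```

```bash
python3 go.py .648 .1087 .072 49.2
```

```text
clock 17.28 pos [0.6488 0.1093 0.0749] psi 49.23 tilt 0.22 j [0.05 0.41 1.43 0.   1.3  0.76] F [-8.9 -0.4 29.5] w 0.0529
turn 0.03 shift [-0.1  -0.03  0.29]
```

Call:
drive_tool(increments=[[4.5, 0, 0, -0.3, 0], [4.5, -0.1, -0.1, 0, 0], [4.5, 0, 0, 0, 0], [4.5, 0, 0, 0.2, 0], [4.5, 0, 0, 0.1, 0], [4.5, 0, 0, 0, 0], [4.5, 0, 0, 0, 0]])

```text
clock: 17.87
position: [0.6472, 0.1092, 0.075]
tool_rot: [0.001, 0.909, 0.416, 0.002]
force: [-11.3, -1.1, 35.5]
grip_width: 0.0527
grip_force: 67.2
```

```bash
python3 go.py .648 .1087 .072 49.2
```

```text
clock 17.87 pos [0.6472 0.1092 0.075 ] psi 49.23 tilt 0.2 j [0.05 0.41 1.44 0.   1.3  0.76] F [-11.3  -1.1  35.5] w 0.0527
turn 0.03 shift [0.01 0.09 0.3 ]
```

Call:
drive_tool(increments=[[4.5, 0, 0, -0.25, 0], [7.5, 0, 0, 0, 0], [7.5, 0, 0, 0, 0], [7.5, 0, 0, 0, 0], [7.5, 0, 0, 0, 0], [8.5, 0, 0, -2, 0], [8.5, 0, 0, -4, 0], [8.5, 0, 0, -4, 0], [8.5, 0, 0, -4, 0], [8.5, 0, 0, -3, 0], [8.5, 0, 0, 0, 0], [8.5, 0, 0, 0, 0]])

```text
clock: 18.87
position: [0.6469, 0.1091, 0.246]
tool_rot: [0.0, 0.909, 0.416, 0.001]
force: [0.1, 0.1, -0.9]
grip_width: 0.0854
grip_force: 0.0
```

```bash
python3 go.py .448 .196 .25 49.2; python3 look.py w7; cat > seat.py <<'E'
from h import *
import sys
c=dict(np.load(sys.argv[1]+'.npz'));x,y=map(float,sys.argv[2:4]);P=cloud(c);n=np.hypot(P[...,0]-x,P[...,1]-y)
for Z in (.108,.068):
    m=((abs(P[...,2]-Z)<.006)&(n<.055)); A=P[m]; A=A[abs(A[:,2]-np.median(A[:,2]))<.003]; pl=np.linalg.lstsq(np.c_[A[:,:2]-[x,y],np.ones(len(A))],A[:,2],rcond=None)[0]
    cn,_=cv2.findContours(m.astype(np.uint8),cv2.RETR_EXTERNAL,2);cn=max(cn,key=cv2.contourArea)
    print(Z,'median z',np.median(A[:,2]),'plane',pl.round(4),cv2.minEnclosingCircle(np.array([ray(c,*p[0],Z)[:2] for p in cn],np.float32)))
b=P[...,2][(n<.09)&(abs(P[...,2]-.05)<.005)&(c['color'].min(2)>120)];print('base top',np.median(b))
E
python3 seat.py w7 .648 .1085; echo white; python3 seat.py w4 .6247 -.21
```

```text
clock 18.87 pos [0.6469 0.1091 0.246 ] psi 49.22 tilt 0.17 j [0.05 0.32 1.21 0.   1.62 0.76] F [ 0.1  0.1 -0.9] w 0.0854
turn 0.02 shift [ -6.42 -20.74  -0.4 ]
0.108 median z 0.11009473655730065 plane [0.0339 0.0336 0.1102] ((0.645149290561676, 0.10804703086614609), 0.02747652493417263)
0.068 median z 0.07111309774101598 plane [0.0359 0.0311 0.0703] ((0.6470845937728882, 0.10973922163248062), 0.04273425415158272)
base top 0.050322001138592504
white
0.108 median z 0.10807348769157854 plane [0.0002 0.0013 0.108 ] ((0.6248704195022583, -0.20979467034339905), 0.027064776048064232)
0.068 median z 0.0682295356091327 plane [ 0.0022 -0.0011  0.0682] ((0.624640166759491, -0.2095063477754593), 0.04255400970578194)
base top 0.050287061238776465
```

View pics/w7.png

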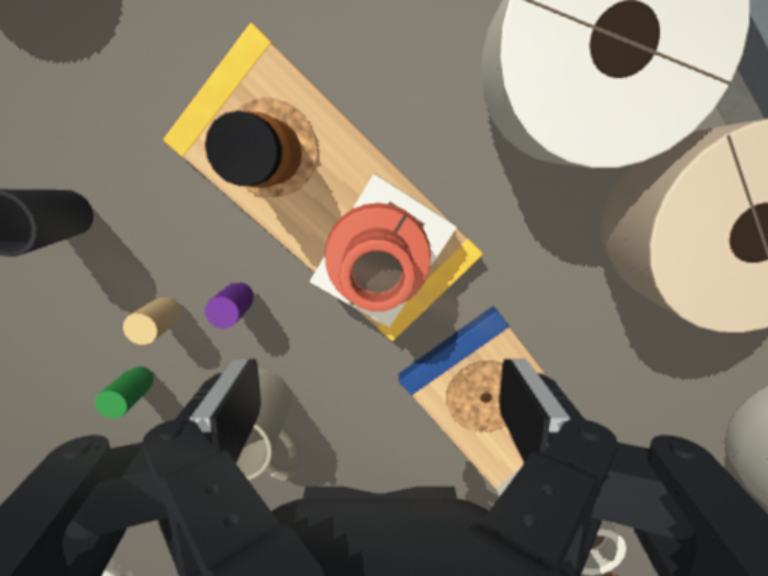

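The red collar sits tilted: its rim plane slopes about 0.048 rad, high on the +x,+y side, and it stands 2 mm too high. I check its yaw from the line at (404,222).

```bash
cat > yaw.py <<'E'
from h import *
import sys
# yaw.py npz cx cy u0 v0 u1 v1(1.5x box) z
c=dict(np.load(sys.argv[1]+'.npz'));cx,cy,u0,v0,u1,v1,z=map(float,sys.argv[2:9])
k=cv2.cvtColor(c['color'],cv2.COLOR_RGB2GRAY); k=cv2.morphologyEx(k,cv2.MORPH_BLACKHAT,np.ones((7,7)))
a,b,d,e=[int(t/1.5) for t in(u0,v0,u1,v1)];m=np.zeros_like(k);m[b:e,a:d]=k[b:e,a:d]>25
n,l,s,ce=cv2.connectedComponentsWithStats(m);i=1+s[1:,4].argmax();v,u=np.nonzero(l==i)
W=np.array([ray(c,p,q,z)[:2] for p,q in zip(u,v)],np.float32); L=cv2.fitLine(W,2,0,.01,.01).ravel(); p=L[2:]-[cx,cy]
print('n',len(u),'box',s[i],'own dir',np.degrees(np.arctan(L[1]/L[0])).round(1),'pt',p,'radial',np.degrees(np.arctan(p[1]/p[0])).round(1))
E
python3 yaw.py w7 .6471 .1097 388 205 420 240 .0705; python3 yaw.py w4 .6246 -.2097 0 0 1 1 .068 2>/dev/null
python3 - <<'E'
from h import *
c=dict(np.load('w7.npz'));cv2.imwrite('pics/c7.png',cv2.cvtColor(cv2.resize(c['color'][110:240,190:335],None,fx=4,fy=4,interpolation=cv2.INTER_CUBIC),cv2.COLOR_RGB2BGR))
E
```

```text
n 126 box [258 136  22  24 126] own dir 70.7 pt [0.03429917 0.01052864] radial 17.1
```

View pics/c7.png

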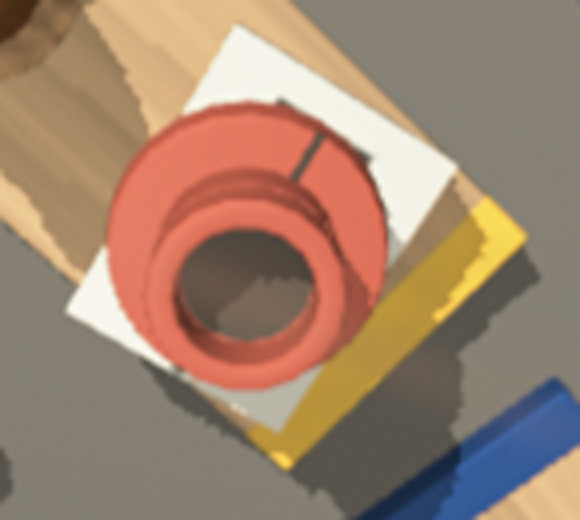

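The yaw is fine (about 17°), but the lugs sit about 2 mm too far +y, so the +x lug is hung up. I regrip with the fingers closing along the tilt direction (psi 135°), which straightens the collar, and then reseat it slightly to −y.

Call:
drive_tool(increments=[[8.5, 0, 0, 0, -7.15], [8.5, 0, 0, 0, -7.15], [8.5, 0, 0, 0, -7.15], [8.5, 0, 0, 0, -7.15], [8.5, 0, 0, 0, -7.15], [8.5, 0, 0, 0, -7.15], [8.5, 0, 0, 0, -7.15], [8.5, 0, 0, 0, -7.15], [8.5, 0, 0, 0, -7.15], [8.5, 0, 0, 0, -7.15], [8.5, 0, 0, 0, -7.15], [8.5, 0, 0, 0, -7.15]])

```text
clock: 19.92
position: [0.646, 0.109, 0.2423]
tool_rot: [-0.001, 0.38, 0.925, -0.001]
force: [-0.8, 0.1, -0.4]
grip_width: 0.0847
grip_force: 0.0
```

Call:
drive_tool(increments=[[8.5, 0, 0, 0, 0], [8.5, 0, 0, 0, 0], [8.5, 0, 0, 0, 0]])

```text
clock: 20.17
position: [0.6462, 0.109, 0.2435]
tool_rot: [-0.001, 0.385, 0.923, -0.0]
force: [0.3, -0.0, 0.1]
grip_width: 0.0849
grip_force: 0.0
```

```bash
python3 go.py .6478 .1085 .076 135
```

```text
clock 20.17 pos [0.6462 0.109  0.2435] psi 134.75 tilt 0.07 j [ 0.05  0.32  1.21  0.    1.62 -0.73] F [ 0.3 -0.   0.1] w 0.0849
turn -0.25 shift [-0.15  0.08 16.75]
```

Call:
drive_tool(increments=[[8.5, -0.15, 0.08, 3.5, 0], [8.5, 0, 0, 3.5, 0], [8.5, 0, 0, 3.5, 0], [8.5, 0, 0, 3.5, 0], [8.5, 0, 0, 2.2, 0], [8.5, 0, 0, 0.5, 0], [8.5, 0, 0, 0, 0], [8.5, 0, 0, 0, 0], [8.5, 0, 0, 0, 0]])

```text
clock: 20.92
position: [0.649, 0.1086, 0.0795]
tool_rot: [0.001, 0.383, 0.924, 0.001]
force: [0.7, -0.7, -0.2]
grip_width: 0.0848
grip_force: 0.0
```

```bash
python3 go.py .6478 .1083 .076 134.75
```

```text
clock 20.92 pos [0.649  0.1086 0.0795] psi 134.97 tilt 0.16 j [ 0.05  0.41  1.43  0.    1.31 -0.74] F [ 0.7 -0.7 -0.2] w 0.0848
turn 0.22 shift [ 0.06 -0.11  0.35]
```

Close, lift 8 mm clear of the pockets, and read.

Call:
drive_tool(increments=[[8.5, 0.05, -0.1, 0.2, 0], [4.5, 0, 0, 0, 0], [4.5, 0, 0, 0, 0], [4.5, 0, 0, 0, 0], [4.5, 0, 0, 0, 0], [4.5, 0, 0, 0, 0], [4.5, 0, 0, -0.6, 0], [4.5, 0, 0, -0.6, 0], [4.5, 0, 0, 0, 0], [4.5, 0, 0, 0, 0]])

```text
clock: 21.75
position: [0.6471, 0.1082, 0.0878]
tool_rot: [0.0, 0.383, 0.924, 0.0]
force: [0.2, 0.1, -2.8]
grip_width: 0.0529
grip_force: 63.0
```

```bash
python3 go.py .648 .108 .079 134.97; python3 look.py w8; python3 held.py w8; python3 - <<'E'
from h import *
c=dict(np.load('w8.npz'));P=cloud(c);n=np.hypot(P[...,0]-.648,P[...,1]-.108);red=(c['color'][...,0]>1.5*c['color'][...,2])&(c['color'][...,0]>90)
for Z in(.119,.079):
    m=red&(abs(P[...,2]-Z)<.007)&(n<.05);A=P[m];A=A[abs(A[:,2]-np.median(A[:,2]))<.003];print(Z,len(A),np.linalg.lstsq(np.c_[A[:,:2]-[.648,.108],np.ones(len(A))],A[:,2],rcond=None)[0].round(4))
E
```

```text
clock 21.75 pos [0.6471 0.1082 0.0878] psi 135.02 tilt 0.03 j [ 0.05  0.4   1.42  0.    1.32 -0.74] F [ 0.2  0.1 -2.8] w 0.0529
turn 0.05 shift [-0.08  0.05  0.88]
rim z -0.0336 5293 minenc ((0.0013562997337430716, -0.0004594401107169688), 0.027366265654563904) x -0.025526782 0.028533095 y -0.026966857 0.026080515
flange z 0.0072 4675 minenc ((0.0022312195505946875, 0.0007730825454927981), 0.04206916689872742) x -0.0021788848 0.043303207 y -0.0410768 0.04271665
0.119 5185 [0.0353 0.0196 0.1213]
0.079 4678 [0.0451 0.0134 0.0818]
```

View pics/w8.png

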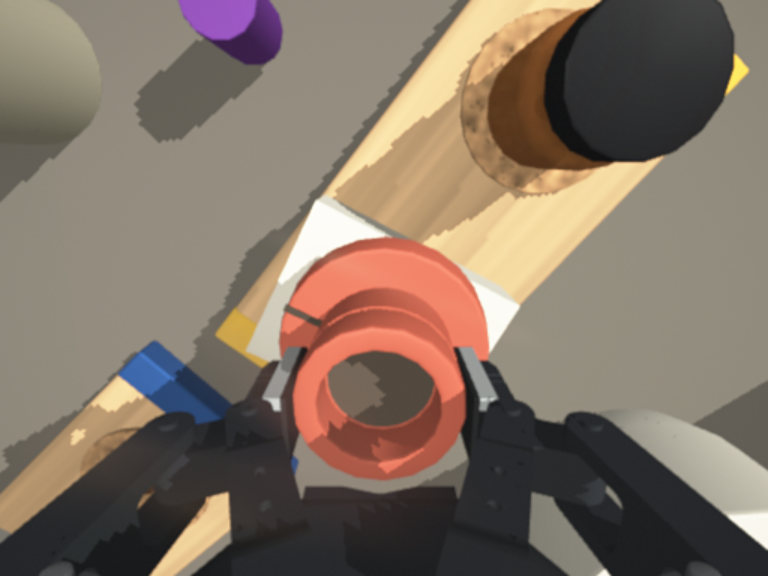

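The held collar is clear of the pockets but still slightly tilted, with its lug line at (303,315). Block corners show at (322,200) and (518,303). I cross-check the block position in this same view and the in-hand tilt in the earlier views.

```bash
python3 - <<'E'
from h import *
c=dict(np.load('w8.npz'))
A,B=[ray(c,u/1.5,v/1.5,.05)[:2] for u,v in((321,200),(519,303))];d=B-A;print('corners',A,B,np.hypot(*d))
q=np.radians(17.4);R=np.array([[np.cos(q),-np.sin(q)],[np.sin(q),np.cos(q)]])
for sx in(-1,1):
  for sy in(-1,1): print(sx,sy,np.array([.6484,.1083])+R@[.052*sx,.040*sy])
for f,(x,y),col in(('w6',(.557,.185),1),('w3',(.5195,-.1555),0),('w8',(.647,.108),1)):
    c=dict(np.load(f+'.npz'));P=cloud(c);T=c['c2w']@np.linalg.inv(c['hand_eye']);n=np.hypot(P[...,0]-x,P[...,1]-y);I=c['color'];k=(I[...,0]>1.5*I[...,2])&(I[...,0]>90) if col else I.min(2)>110
    for zt in(-.035,.004):
        Z=T[2,3]-zt;m=k&(abs(P[...,2]-Z)<.006)&(n<.05);A=P[m];A=A[abs(A[:,2]-np.median(A[:,2]))<.003];s=np.linalg.lstsq(np.c_[A[:,:2]-[x,y],np.ones(len(A))],A[:,2],rcond=None)[0];print(f,zt,s.round(4),'tool slopes',(s[:2]@T[:2,:2]).round(3))
E
python3 yaw.py w8 .6464 .1103 283 300 325 330 .082
```

```text
corners [0.58902792 0.13054277] [0.68572491 0.16079362] 0.1013184185420129
-1 -1 [0.61074113 0.05458027]
-1 1 [0.58681787 0.13091949]
1 -1 [0.70998213 0.08568051]
1 1 [0.68605887 0.16201973]
w6 -0.035 [-0.0119  0.0284  0.2038] tool slopes [ 0.014 -0.028]
w6 0.004 [-0.0156  0.023   0.1643] tool slopes [ 0.007 -0.027]
w3 -0.035 [-0.002  -0.0013  0.2035] tool slopes [-0.002 -0.001]
w3 0.004 [-0.0039 -0.0124  0.164 ] tool slopes [-0.013  0.002]
w8 -0.035 [0.0362 0.0194 0.1213] tool slopes [-0.012  0.039]
w8 0.004 [0.0446 0.0142 0.0818] tool slopes [-0.022  0.042]
n 134 box [189 201  27  16 134] own dir 17.6 pt [-0.0322037  -0.01171155] radial 20.0
```

Block corners agree with the base at (0.6488, 0.108). The collar's lugs are about 4 mm off in tool −x, so I shift and lower.

Call:
drive_tool(increments=[[4.5, -0.2, -0.05, 0, 0], [4.5, -0.2, 0, 0, 0], [4.5, 0, 0, 0, 0], [4.5, 0, 0, 0.3, 0], [4.5, 0, 0, 0.3, 0], [4.5, 0, 0, 0.3, 0], [4.5, 0, 0, 0, 0], [4.5, 0, 0, 0, 0]])

```text
clock: 22.47
position: [0.6493, 0.1051, 0.078]
tool_rot: [-0.0, 0.382, 0.924, -0.0]
force: [-1.2, 0.3, -3.4]
grip_width: 0.0527
grip_force: 63.0
```

```bash
python3 go.py .6495 .105 .0755 135
```

```text
clock 22.47 pos [0.6493 0.1051 0.078 ] psi 135.03 tilt 0.03 j [ 0.04  0.41  1.43  0.    1.31 -0.74] F [-1.2  0.3 -3.4] w 0.0527
turn 0.03 shift [-0.02  0.01  0.25]
```

Call:
drive_tool(increments=[[4.5, 0, 0, 0.15, 0], [4.5, 0, 0, 0.1, 0], [4.5, 0, 0, 0, 0], [4.5, 0, 0, 0, 0]])

```text
clock: 22.8
position: [0.6496, 0.105, 0.0761]
tool_rot: [0.0, 0.383, 0.924, 0.0]
force: [0.2, -0.1, 0.2]
grip_width: 0.0528
grip_force: 62.7
```

Call:
drive_tool(increments=[[4.5, 0, 0, 0.1, 0], [4.5, 0, 0, 0, 0], [7, 0, 0, 0, 0], [7, 0, 0, 0, 0], [7, 0, 0, 0, 0], [7, 0, 0, 0, 0], [8.5, 0, 0, -2, 0], [8.5, 0, 0, -4, 0], [8.5, 0, 0, -4, 0], [8.5, 0, 0, -4, 0], [8.5, 0, 0, -3, 0], [8.5, 0, 0, 0, 0]])

```text
clock: 23.8
position: [0.6509, 0.1051, 0.2523]
tool_rot: [0.004, 0.382, 0.924, 0.002]
force: [1.3, -1.0, 1.1]
grip_width: 0.0849
grip_force: 0.0
```

Call:
drive_tool(increments=[[8.5, 0, 0, 0, 0], [8.5, 0, 0, 0, 0]])

```text
clock: 23.97
position: [0.6493, 0.105, 0.2442]
tool_rot: [-0.0, 0.383, 0.924, -0.0]
force: [-0.4, 0.7, -0.8]
grip_width: 0.0847
grip_force: 0.0
```

```bash
python3 go.py .448 .1963 .2 135; python3 look.py w9; python3 seat.py w9 .6486 .108
```

```text
clock 23.97 pos [0.6493 0.105  0.2442] psi 135.02 tilt 0.04 j [ 0.04  0.32  1.2   0.    1.62 -0.74] F [-0.4  0.7 -0.8] w 0.0847
turn 0.02 shift [20.69 -7.78  4.42]
0.108 median z 0.1082088091023623 plane [ 0.0008 -0.0023  0.1081] ((0.6491659283638, 0.10676237940788269), 0.02710060216486454)
0.068 median z 0.06833616993653296 plane [ 0.0018 -0.001   0.0683] ((0.6492894887924194, 0.10708349198102951), 0.04257480055093765)
base top 0.05041053147032565
```

Red collar is now fully seated and level (rim 0.108, flange 0.068, slope under 0.003). Next is the bung.

Call:
drive_tool(increments=[[5.5, 3.46, -1.31, 0, 0], [5.5, 3.46, -1.31, 0, 0], [5.5, 3.46, -1.31, 0, 0], [5.5, 3.46, -1.31, 0, 0], [5.5, 3.46, -1.31, 0, 0], [5.5, 3.46, -1.31, 0, 0], [5.5, 0, 0, 3.5, 0], [5.5, 0, 0, 3.5, 0], [5.5, 0, 0, 3.5, 0], [5.5, 0, 0, 0, 0], [5.5, 0, 0, 0, 0]])

```text
clock: 24.93
position: [0.4461, 0.1959, 0.1388]
tool_rot: [-0.002, 0.383, 0.924, -0.001]
force: [0.3, 0.7, 0.6]
grip_width: 0.0552
grip_force: 0.0
```

```bash
python3 go.py .447 .1965 .023 135; python3 - <<'E'
from h import *
c=cam('wrist');np.savez('w10.npz',**c);P=cloud(c);Z=.054
m=((abs(P[...,2]-Z)<.005)&(np.hypot(P[...,0]-.447,P[...,1]-.1965)<.03)).astype(np.uint8);cn,_=cv2.findContours(m,cv2.RETR_EXTERNAL,2);cn=max(cn,key=cv2.contourArea);print(cv2.minEnclosingCircle(np.array([ray(c,*t[0],Z)[:2] for t in cn],np.float32)),np.median(c['color'][m>0],0))
E
```

```text
clock 24.93 pos [0.4461 0.1959 0.1388] psi 135.02 tilt 0.23 j [ 0.26  0.02  1.77  0.    1.36 -0.53] F [0.3 0.7 0.6] w 0.0552
turn 0.02 shift [-0.02  0.11 11.58]
((0.4454334080219269, 0.1953040361404419), 0.015491554513573647) [253. 240. 181.]
```

Call:
drive_tool(increments=[[5.5, 0, 0, 3.5, 0], [5.5, 0, 0, 3.5, 0], [5.5, 0, 0, 3.2, 0], [5.5, 0, 0, 1.2, 0], [5.5, 0, 0, 0, 0], [5.5, 0, 0, 0, 0], [1.5, 0, 0, 0, 0], [1.5, 0, 0, 0, 0], [1.5, 0, 0, 0, 0], [1.5, 0, 0, 0, 0], [1.5, 0, 0, 0, 0]])

```text
clock: 25.9
position: [0.4483, 0.1965, 0.0279]
tool_rot: [0.001, 0.383, 0.924, 0.001]
force: [-0.1, -1.7, 11.5]
grip_width: 0.0282
grip_force: 58.2
```

```bash
python3 go.py .6492 .107 .18 135
```

```text
clock 25.9 pos [0.4483 0.1965 0.0279] psi 135.02 tilt 0.2 j [ 0.26  0.14  1.89  0.    1.11 -0.53] F [-0.1 -1.7 11.5] w 0.0282
turn 0.02 shift [-20.53   7.88 -15.21]
```

Call:
drive_tool(increments=[[1.5, 0, 0, -3.8, 0], [1.5, 0, 0, -3.8, 0], [1.5, 0, 0, -3.8, 0], [1.5, 0, 0, -3.8, 0], [1.5, -3.42, 1.31, 0, 0], [1.5, -3.42, 1.31, 0, 0], [1.5, -3.42, 1.31, 0, 0], [1.5, -3.42, 1.31, 0, 0], [1.5, -3.42, 1.31, 0, 0], [1.5, -3.42, 1.32, 0, 0], [1.5, 0, 0, 0, 0], [1.5, 0, 0, 0, 0]])

```text
clock: 26.9
position: [0.6489, 0.1058, 0.1778]
tool_rot: [-0.0, 0.383, 0.924, 0.0]
force: [-0.4, 0.1, -0.9]
grip_width: 0.0283
grip_force: 59.4
```

Call:
drive_tool(increments=[[1.5, 0, 0, 1, 0], [1.5, 0, 0, 0, 0], [1.5, 0, 0, 0, 0]])

```text
clock: 27.15
position: [0.6468, 0.1074, 0.1678]
tool_rot: [-0.0, 0.382, 0.924, -0.0]
force: [0.8, -0.7, 0.4]
grip_width: 0.0287
grip_force: 59.4
```

```bash
python3 go.py .6492 .107 .12 135; python3 look.py w11; python3 - <<'E'
from h import *
c=dict(np.load('w11.npz'));P=cloud(c);T=c['c2w']@np.linalg.inv(c['hand_eye']);I=c['color'].astype(int)
z=T[2,3]-.028+.054;m=(abs(P[...,2]-z)<.005)&(np.hypot(P[...,0]-T[0,3],P[...,1]-T[1,3])<.022)&(I[...,0]>130)
A=P[m];print('bung top n',len(A),'z',np.median(A[:,2]),z,'xy mid',(A[:,:2].min(0)+A[:,:2].max(0))/2,'ext',np.ptp(A[:,:2],axis=0),'plane',np.linalg.lstsq(np.c_[A[:,:2]-T[:2,3],np.ones(len(A))],A[:,2],rcond=None)[0].round(3))
E
```

```text
clock 27.15 pos [0.6468 0.1074 0.1678] psi 135.07 tilt 0.03 j [ 0.05  0.34  1.33  0.    1.47 -0.74] F [ 0.8 -0.7  0.4] w 0.0287
turn 0.07 shift [-0.2   0.14  4.78]
bung top n 2935 z 0.19428221984484687 0.1937700697369567 xy mid [0.64340796 0.11045947] ext [0.03525363 0.03546453] plane [ 0.02  -0.044  0.194]
```

View pics/w11.png

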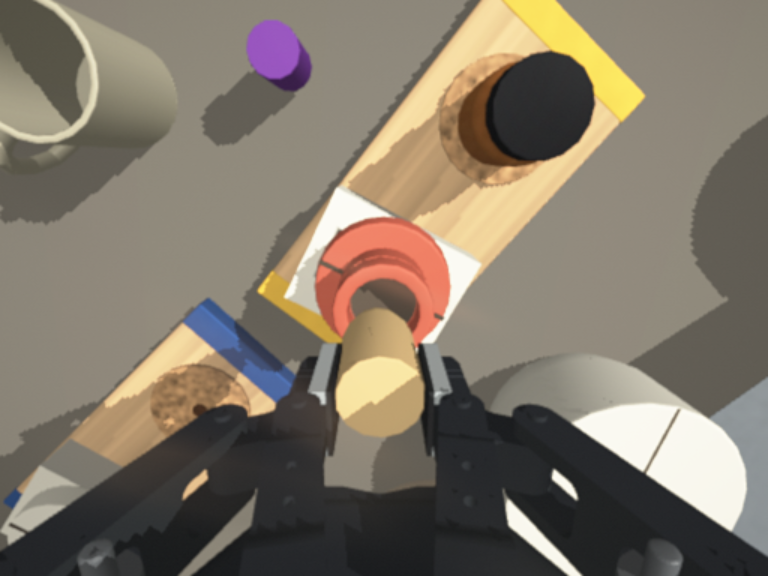

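Picture shows the bung in the grip at (380,375), above the red collar's mouth (385,305). I correct by 3 mm and lower it.

Call:
drive_tool(increments=[[1.5, -0.3, 0.14, 1, 0], [1.5, 0, 0, 1, 0], [1.5, 0, 0, 0.8, 0], [1.5, 0, 0, 0.6, 0], [1.5, 0, 0, 0.5, 0], [1.5, 0, 0, 0.4, 0], [1.5, 0, 0, 0, 0], [1.5, 0, 0, 0, 0]])

```text
clock: 27.87
position: [0.6509, 0.1056, 0.1248]
tool_rot: [-0.0, 0.383, 0.924, 0.0]
force: [-0.7, 0.5, -0.3]
grip_width: 0.0284
grip_force: 59.3
```

```bash
python3 go.py .6492 .107 .118 135
```

```text
clock 27.87 pos [0.6509 0.1056 0.1248] psi 135.02 tilt 0.01 j [ 0.04  0.38  1.37  0.    1.39 -0.74] F [-0.7  0.5 -0.3] w 0.0284
turn 0.02 shift [ 0.22 -0.03  0.68]
```

Call:
drive_tool(increments=[[1.5, 0.1, 0, 0.3, 0], [1.5, 0, 0, 0.25, 0], [1.5, 0, 0, 0.1, 0], [1.5, 0, 0, 0, 0], [1.5, 0, 0, 0, 0]])

```text
clock: 28.28
position: [0.6502, 0.1064, 0.1184]
tool_rot: [-0.0, 0.383, 0.924, 0.0]
force: [0.2, -0.6, -0.7]
grip_width: 0.0281
grip_force: 59.3
```

Nearly at the floor with no resistance, so I release, rise and check.

Call:
drive_tool(increments=[[1.5, 0, 0, 0.1, 0], [5, 0, 0, 0, 0], [5, 0, 0, 0, 0], [5, 0, 0, 0, 0], [5, 0, 0, 0, 0], [5, 0, 0, -3, 0], [5, 0, 0, -4, 0], [5, 0, 0, -4, 0], [5, 0, 0, -2, 0], [5, 0, 0, 0, 0], [5, 0, 0, 0, 0]])

```text
clock: 29.2
position: [0.6506, 0.1064, 0.2486]
tool_rot: [0.001, 0.383, 0.924, 0.001]
force: [0.0, -0.9, -1.3]
grip_width: 0.0499
grip_force: 0.0
```

```bash
python3 go.py .4505 .3165 .2 135; python3 look.py w12; python3 - <<'E'
from h import *
c=dict(np.load('w12.npz'));P=cloud(c)
m=(abs(P[...,2]-.144)<.008)&(np.hypot(P[...,0]-.6492,P[...,1]-.107)<.03);A=P[m];print(len(A),np.median(A[:,2]),A[:,:2].mean(0),np.linalg.lstsq(np.c_[A[:,:2]-[.649,.107],np.ones(len(A))],A[:,2],rcond=None)[0].round(3))
m=(abs(P[...,2]-.068)<.004)&(np.hypot(P[...,0]-.6492,P[...,1]-.107)<.055);A=P[m];print('flange',np.median(A[:,2]),np.linalg.lstsq(np.c_[A[:,:2]-[.649,.107],np.ones(len(A))],A[:,2],rcond=None)[0].round(3))
E
```

```text
clock 29.2 pos [0.6506 0.1064 0.2486] psi 135.02 tilt 0.13 j [ 0.05  0.32  1.19  0.    1.62 -0.74] F [ 0.  -0.9 -1.3] w 0.0499
turn 0.02 shift [29.01  0.71  4.86]
793 0.14436386587842032 [0.6480376  0.10615516] [ 0.044 -0.037  0.144]
flange 0.06837513369509723 [ 0.003 -0.003  0.068]
```

Bung top is at z 0.144 (fully in) and the collar is still level. Next is the grey beaker.

Call:
drive_tool(increments=[[8.5, 3.63, 0.09, 0, 0], [8.5, 3.63, 0.09, 0, 0], [8.5, 3.63, 0.09, 0, 0], [8.5, 3.63, 0.09, 0, 0], [8.5, 3.63, 0.09, 0, 0], [8.5, 3.63, 0.09, 0, 0], [8.5, 3.63, 0.09, 0, 0], [8.5, 3.6, 0.09, 0, 0], [8.5, 0, 0, 3.5, 0], [8.5, 0, 0, 3.5, 0], [8.5, 0, 0, 0, 0], [8.5, 0, 0, 0, 0]])

```text
clock: 30.25
position: [0.4492, 0.316, 0.1759]
tool_rot: [-0.001, 0.383, 0.924, -0.002]
force: [-0.4, -0.6, 0.2]
grip_width: 0.085
grip_force: 0.0
```

```bash
python3 go.py .4505 .3165 .025 135; python3 - <<'E'
from h import *
c=cam('wrist');np.savez('w13.npz',**c);P=cloud(c);Z=.075
m=((abs(P[...,2]-Z)<.005)&(np.hypot(P[...,0]-.4505,P[...,1]-.3165)<.045)).astype(np.uint8);cn,_=cv2.findContours(m,cv2.RETR_EXTERNAL,2);cn=max(cn,key=cv2.contourArea);print(cv2.minEnclosingCircle(np.array([ray(c,*t[0],Z)[:2] for t in cn],np.float32)),np.median(c['color'][m>0],0))
E
```

```text
clock 30.25 pos [0.4492 0.316  0.1759] psi 135.02 tilt 0.25 j [ 0.47  0.12  1.58  0.    1.44 -0.31] F [-0.4 -0.6  0.2] w 0.085
turn 0.02 shift [-0.06  0.13 15.09]
((0.44891151785850525, 0.3172285258769989), 0.025871600955724716) [73. 73. 75.]
```

Call:
drive_tool(increments=[[8.5, 0, 0.05, 3.6, 0], [8.5, 0, 0, 3.6, 0], [8.5, 0, 0, 3.6, 0], [8.5, 0, 0, 3, 0], [8.5, 0, 0, 1.3, 0], [8.5, 0, 0, 0, 0], [8.5, 0, 0, 0, 0], [4, 0, 0, 0, 0], [4, 0, 0, 0, 0], [4, 0, 0, 0, 0], [4, 0, 0, 0, 0], [4, 0, 0, 0, 0]])

```text
clock: 31.3
position: [0.4514, 0.3172, 0.0284]
tool_rot: [0.001, 0.383, 0.924, 0.001]
force: [-3.6, -3.3, 15.5]
grip_width: 0.0492
grip_force: 58.8
```

```bash
python3 go.py .6285 -.0787 .16 135
```

```text
clock 31.3 pos [0.4514 0.3172 0.0284] psi 135.02 tilt 0.15 j [ 0.47  0.26  1.74 -0.    1.14 -0.31] F [-3.6 -3.3 15.5] w 0.0492
turn 0.02 shift [-40.52 -15.47 -13.16]
```

Call:
drive_tool(increments=[[4, 0, 0, -3.3, 0], [4, 0, 0, -3.3, 0], [4, 0, 0, -3.3, 0], [4, 0, 0, -3.3, 0], [4, -3.68, -1.41, 0, 0], [4, -3.68, -1.41, 0, 0], [4, -3.68, -1.41, 0, 0], [4, -3.68, -1.41, 0, 0], [4, -3.68, -1.41, 0, 0], [4, -3.68, -1.41, 0, 0], [4, -3.68, -1.41, 0, 0], [4, -3.68, -1.41, 0, 0]])

```text
clock: 32.3
position: [0.5795, 0.027, 0.1593]
tool_rot: [0.001, 0.383, 0.924, 0.0]
force: [0.9, 0.7, -2.2]
grip_width: 0.0491
grip_force: 62.4
```

Call:
drive_tool(increments=[[4, -3.68, -1.4, 0, 0], [4, -3.68, -1.4, 0, 0], [4, -3.7, -1.4, 0, 0], [4, 0, 0, 0, 0], [4, 0, 0, 2.5, 0], [4, 0, 0, 2.5, 0], [4, 0, 0, 2.5, 0], [4, 0, 0, 2.5, 0], [4, 0, 0, 0, 0], [4, 0, 0, 0, 0]])

```text
clock: 33.13
position: [0.6272, -0.0788, 0.0583]
tool_rot: [-0.001, 0.383, 0.924, -0.0]
force: [-0.7, -0.2, -0.8]
grip_width: 0.0496
grip_force: 62.6
```

```bash
python3 go.py .6285 -.0787 .0515 135
```

```text
clock 33.13 pos [ 0.6272 -0.0788  0.0583] psi 135.02 tilt 0.09 j [-0.25  0.38  1.51  0.    1.25 -1.03] F [-0.7 -0.2 -0.8] w 0.0496
turn 0.02 shift [-0.09  0.1   0.68]
```

Call:
drive_tool(increments=[[4, 0, 0.05, 0.4, 0], [4, 0, 0, 0.3, 0], [4, 0, 0, 0, 0], [4, 0, 0, 0, 0], [7, 0, 0, 0, 0], [7, 0, 0, 0, 0], [7, 0, 0, 0, 0], [7, 0, 0, -1.5, 0], [7, 0, 0, -4, 0], [7, 0, 0, -4, 0], [7, 0, 0, -4, 0], [7, 0, 0, -4, 0]])

```text
clock: 34.13
position: [0.6275, -0.0785, 0.2286]
tool_rot: [0.0, 0.383, 0.924, 0.0]
force: [0.1, 0.7, 0.5]
grip_width: 0.0698
grip_force: 0.0
```

Call:
drive_tool(increments=[[7, -3, 0, -3, 0], [7, -4, 0, -2, 0], [7, -4, 0, 0, 0], [7, -4, 0, 0, 0], [7, -4, 0, 0, 0], [7, -4, 0, 0, 0], [7, -4, 0, 0, 0], [7, 0, 0, 0, 0], [7, 0, 0, 0, 0]])

```text
clock: 34.88
position: [0.7989, -0.2487, 0.2729]
tool_rot: [-0.001, 0.383, 0.924, 0.0]
force: [-0.5, 0.0, -0.1]
grip_width: 0.0698
grip_force: 0.0
```

```bash
python3 - <<'E'
from h import *
print(manip.get_obs()['position'])
for nm in('top','scene'):
    c=cam(nm);np.savez('f_'+nm+'.npz',**c);save('f_'+nm+'.png',c['color'],1.5);P=cloud(c)
    for n,x,y,Z,r in(('beaker',.6285,-.0787,.097,.04),('jar',.632,.231,.102,.04),('bung',.649,.107,.144,.025),('whiteRim',.6247,-.21,.108,.04),('whiteFl',.6247,-.21,.068,.055),('redFl',.6492,.107,.068,.055),('mug',.4404,.0683,.085,.042)):
        m=(abs(P[...,2]-Z)<.007)&(np.hypot(P[...,0]-x,P[...,1]-y)<r);A=P[m]
        if len(A)<10: print(nm,n,len(A));continue
        pts=np.array([ray(c,b,a,Z)[:2] for a,b in np.argwhere(m)],np.float32)
        print(nm,n,len(A),'z',np.median(A[:,2]).round(4),np.round(cv2.minEnclosingCircle(pts)[0],4),'slope',np.linalg.lstsq(np.c_[A[:,:2]-[x,y],np.ones(len(A))],A[:,2],rcond=None)[0][:2].round(3))
E
```

```text
[ 0.79894226 -0.24869146  0.27290846]
top beaker 29 z 0.098 [ 0.6316 -0.0656] slope [0.013 0.085]
top jar 200 z 0.1021 [0.6305 0.2316] slope [ 0.004 -0.013]
top bung 92 z 0.1442 [0.6471 0.1075] slope [0.032 0.076]
top whiteRim 0
top whiteFl 0
top redFl 287 z 0.0682 [0.6477 0.1083] slope [0.009 0.002]
top mug 0
scene beaker 160 z 0.0944 [ 0.6335 -0.0752] slope [0.002 0.007]
scene jar 315 z 0.1008 [0.6401 0.2278] slope [-0.047  0.013]
scene bung 130 z 0.143 [0.6562 0.1044] slope [-0.085  0.006]
scene whiteRim 202 z 0.1059 [ 0.6336 -0.2087] slope [ 0.004 -0.017]
scene whiteFl 416 z 0.0669 [ 0.6344 -0.2068] slope [-0.017 -0.012]
scene redFl 510 z 0.067 [0.6601 0.1069] slope [-0.026 -0.002]
scene mug 168 z 0.0823 [0.4521 0.0677] slope [-0.006  0.001]
```

View pics/f_scene.png

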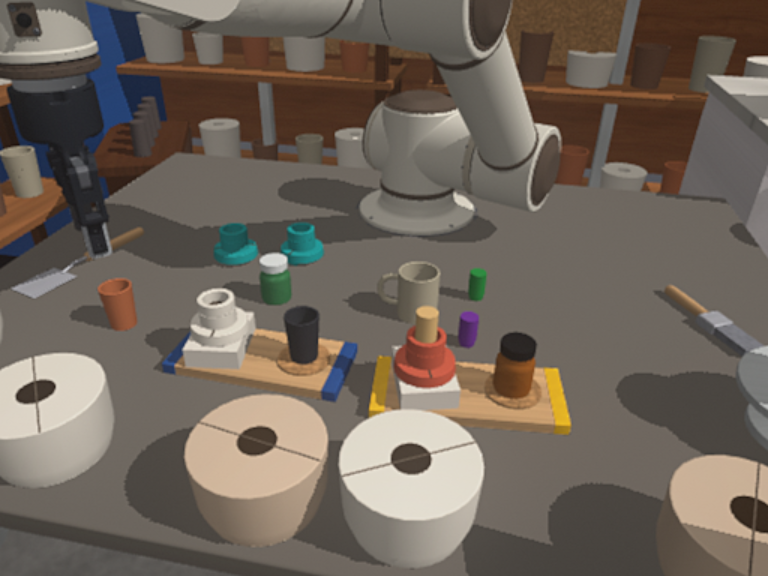

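View pics/f_top.png

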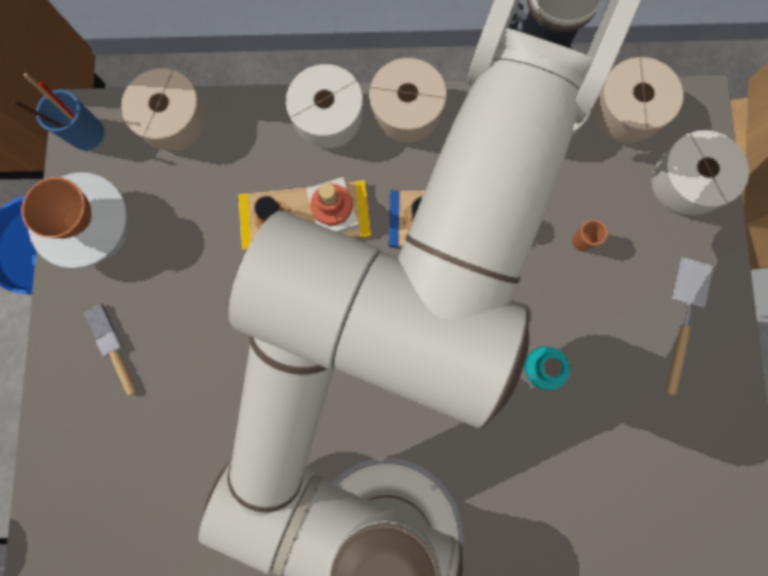

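Final pictures show both kits made up. The white collar is on the blue base (217,325) and the beaker on the blue pad (302,335). The red collar with its bung is on the yellow base (427,350), the jar is on the yellow pad (515,365), and the mug is untouched. I hand in.

```bash
python3 -c "
from bench import manip
print(manip.finish_job())"
```

```text
the job is handed in; nothing more can be done
None
```

Both kits are made up and the job is handed in after about 35 s of the 136 s; the hand-in returned no verdict, and in the last views everything wanted stood seated and upright, with the mug untouched.

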